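Close the stirred measuring chamber, fit its probes and plug the rest

ROBOT

A 7-joint arm with a two-finger parallel gripper is mounted at the origin on the work surface. World frame = base frame: x ahead of the robot, y to its left, z up, the work surface at z = 0. Lengths are in m, angles in rad, forces in N, time in s.
With the tool pointing down it reaches from about 0.425 to 0.825 m from the base axis. Payload 3.6 kg.
Tool frame: the origin (TCP) lies on the centre line of the jaws, within the pads' length; the fingertips stand 11 mm ahead of it and the grasp point (between the pads) lies 8 mm behind it; z points along the fingers, y is the line along which they close (so a half turn about z gives the same grasp; the last joint's range is limited). The gripper opens to 85 mm and grips with 20 to 120 N. Pads are 22 mm wide; open, the fingers measure 114 mm over their backs; the gripper's body (76 mm by 85 mm) begins 54 mm behind the grasp point. The pads swing forward as they close: fully open they stand 13 mm farther back than shut.
Start: joints at [-1.339, 0.615, -0.013, 1.423, 0.008, 1.103, -0.04], TCP at [0.166, 0.628, 0.213] pointing down, gripper open.
Joint ranges: [-3.12, 3.12], [-0.3, 2.06], [-1.34, 1.32], [0.26, 2.42], [-1.36, 4.5], [0.01, 1.98], [-2.84, 2.84]. Speed limits (rad/s): [2.79, 2.79, 3.14, 3.14, 3.14, 3.14, 3.14].

INTERFACE

Orientations are given as a rotation vector (axis times angle).
In Python, from station import robot gives the robot as it stands.
- The arm moves only by the tool send_rows, never from a script. Its argument "rows" is one flat list of numbers, 7 for each row, row after row: the shift along the world's x, y, z in m, then the turn, a rotation vector about the world's x, y, z in degrees, then the opening, from -1 (shut) to 1 (fully open). A call has 1 to 20 rows; each row is the pose to reach, as a shift and turn from the pose commanded when the call began; what a row does not reach only later rows make up. A row lasts 1/8 s, in which the tool goes at most 62.5 mm and 10.7 degrees, less where a joint would pass 70% of its speed; a pose out of reach is approached as far as the arm can. A call with a gripper value outside its range is refused whole. The fingers move at their own pace and stop on an object; "squeeze" is the grip in N (left out, the last holds). Time passes only in rows, so rows that repeat a pose let the fingers close. It gives the time, the measured TCP pose, the force, the opening and the grip force at its end, in the units of the state.
- robot.get_state(): the state, without advancing time (a new reading comes with each control period).
- robot.snapshot(name): name is "side" or "top" or "wrist"; returns a dict with "pixels" (384x512x3 uint8, red, green, blue), "intrinsics" (3x3 intrinsics, pixels), "T" (4x4, takes a point from camera to world coordinates). Camera axes: x right, y down, z forward; pixel columns grow to the right and rows downward; lengths in m; the calibration is good to about 2 mm. A picture is of the moment at which its call begins. There is no depth.
- robot.sign_off(): hands the job in; it is judged then, once.
The state is a dict: "time_s": time; "qpos": joint angles; "qd": joint speeds; "effort": joint torques, N m; "eef_pos": TCP position; "tool_rot": TCP orientation; "force": force on the tool from outside, world axes, zero at the start; "torque": the same for the moment, N m; "grip_width": finger opening in m; "grip_force": force on a finger pad.
Only numpy, scipy, OpenCV 4.12 (cv2) and the standard library are available. Lean on these libraries where they do the work, as an engineer would, in place of code of your own. Each camera call takes 0.05 s, during which the arm holds its last target. There are 200 camera calls.

TASK

Get the measuring chamber on the stirrer closed up: first turn the stirrer's speed knob until its pointer stands at the zero mark, then put the lid on the chamber, lined up with its walls, and press it down until its rubber seal is fully home. After that fit every probe standing in the rack down through a lid port of its own, any port, until its collar sits flat on the lid, and close each port left over with one of the short blanking plugs in the same way; jar, dish, carton and pen stay where they are.

Things in the scene. Friction and masses are not known exactly. Their poses are not given: they have to be found in the camera images.
- stirrer: white magnetic stirrer, a flat housing 280 mm deep (its x) by 250 mm wide (its y) by 50 mm high, fixed on the bench; origin at the centre of its underside, x from the control panel side to the chamber side. The speed knob stands on the grey panel at stirrer x = -105, y = 0 mm, the chamber behind it, centred at stirrer x = +55, y = 0 mm
- speed_knob (a joint): angle of the black speed knob: 0 = pointer (white line on the bar) at the zero mark, the one long thick white mark of the dial, on the stirrer's +x side of the knob; grows clockwise seen from above; stops at -2.4 and 2.4 rad (zero in the middle: reverse and forward). Stays where it is left; takes 0.05 N m to turn; starts at 0.6 to 2.1
- knob_grip (a point): point on the knob's axis, 24 mm above the stirrer's 50 mm high panel, amid the bar that is gripped: 42 mm long, 13 mm thick, from 6 to 32 mm above the panel, on a skirt 54 mm in diameter. Turns with the knob: x along the bar towards the pointer, z up
- seat (a point): centre of the chamber's mouth, 162 mm above the bench, where the underside of the lid plate lies when fully home; x = stirrer x, y along the chamber's long side, z up. The chamber is a fixed clear box, outside 116 mm (x) by 236 mm (y), inside 100 by 220 mm, rim 160 mm and inner floor 58 mm above the bench; on the rim lies the black seal frame, 8 mm wide
- seal (a joint): how far the rubber seal frame has been pressed down: 0 = standing up, the lid plate then lies 5 mm above its home height; 0.005 = fully home. It stays where it is pressed; it takes about 11 N in all, so the lid's weight alone does not press it, nor does laying it down gently
- lid: grey lid, plate 116 (x) by 236 (y) by 8 mm thick; origin at the centre of the plate's underside, z up. Below it a locating frame, 94 by 214 mm, reaches 10 mm down and fits 3 mm loose on each side inside the chamber. Starts flat on the bench. The same after half a turn. Amid its top a black rib handle 14 mm thick (x), 56 mm long (y), z = 8 to 40 mm; four ports in a row along y. 0.2 to 0.3 kg
- port0 (a point): centre of the mouth of one of the lid's four ports, on the top face of the lid at lid y = -86 mm; z along the port. The hole is 15 mm in diameter, straight through the 8 mm plate, its edge broken by a 2 mm chamfer
- port1 (a point): centre of the mouth of one of the lid's four ports, on the top face of the lid at lid y = -48 mm; z along the port. The hole is 15 mm in diameter, straight through the 8 mm plate, its edge broken by a 2 mm chamfer
- port2 (a point): centre of the mouth of one of the lid's four ports, on the top face of the lid at lid y = 48 mm; z along the port. The hole is 15 mm in diameter, straight through the 8 mm plate, its edge broken by a 2 mm chamfer
- port3 (a point): centre of the mouth of one of the lid's four ports, on the top face of the lid at lid y = 86 mm; z along the port. The hole is 15 mm in diameter, straight through the 8 mm plate, its edge broken by a 2 mm chamfer
- rack: white rack, fixed, 130 mm (x) by 200 mm (y), 90 mm high, origin at the centre of its underside; 17 mm square slots in its 8 mm thick top plate: a row of four for probes at x = -30 mm, y = -63, -21, 21 and 63 mm, some of them empty, and two for plugs at x = 30 mm, y = -42 and 42 mm
- plug0: grey blanking plug standing in its slot of the rack: like a probe but only 66 mm long: a rod 12 mm in diameter with a round lower end, where the origin is, z up; at z = 26 to 30 mm a collar 31 mm in diameter, its underside resting on the rack's top; above it the round head to grip, 24 mm in diameter, z = 30 to 66 mm. 0.04 kg. Not needed when four probes are there
- plug1: grey blanking plug standing in its slot of the rack: like a probe but only 66 mm long: a rod 12 mm in diameter with a round lower end, where the origin is, z up; at z = 26 to 30 mm a collar 31 mm in diameter, its underside resting on the rack's top; above it the round head to grip, 24 mm in diameter, z = 30 to 66 mm. 0.04 kg. Not needed when four probes are there
- probe0: wireless probe standing in a slot of the rack (two to four probes are there, all alike): a steel rod 12 mm in diameter with a round lower end, where the origin is, z up along the rod; at z = 80 to 84 mm a black collar 31 mm in diameter, its underside resting on the rack's top; above it the round black head to grip, 24 mm in diameter, z = 84 to 120 mm. 0.08 kg
- probe1: wireless probe standing in a slot of the rack (two to four probes are there, all alike): a steel rod 12 mm in diameter with a round lower end, where the origin is, z up along the rod; at z = 80 to 84 mm a black collar 31 mm in diameter, its underside resting on the rack's top; above it the round black head to grip, 24 mm in diameter, z = 84 to 120 mm. 0.08 kg
- probe2: wireless probe standing in a slot of the rack (two to four probes are there, all alike): a steel rod 12 mm in diameter with a round lower end, where the origin is, z up along the rod; at z = 80 to 84 mm a black collar 31 mm in diameter, its underside resting on the rack's top; above it the round black head to grip, 24 mm in diameter, z = 84 to 120 mm. 0.08 kg
- probe3: wireless probe standing in a slot of the rack (two to four probes are there, all alike): a steel rod 12 mm in diameter with a round lower end, where the origin is, z up along the rod; at z = 80 to 84 mm a black collar 31 mm in diameter, its underside resting on the rack's top; above it the round black head to grip, 24 mm in diameter, z = 84 to 120 mm. 0.08 kg
- jar: bystander: brown glass jar with a lid, 68 mm in diameter, 85 mm high; origin under its centre
- dish: bystander: closed clear Petri dish, 96 mm in diameter, 18 mm high; origin under its centre
- carton: bystander: cardboard box 75 by 75 by 50 mm; origin under its centre
- pen: bystander: marker pen 130 mm long, 18 mm thick, lying along its x; origin under its centre
There are look-alikes about, which are no part of the job. What is shaped like the probe0 but purple is not meant.

How it is judged:
On the way, in this order (a step that is already met when the one before it is completed fails the run):
1. the knob's pointer stands at zero (value of joint speed_knob between -0.12 and 0.12 rad), for 0.3 s.
2. the lid lies on the chamber, pressed fully home (horizontal distance between lid and seat below 0.006 m and z of lid in the frame of seat below 0.003 m and angle between the y axis of lid and the y axis of seat, either way round below 0.06 rad and angle between lid's own z axis and vertical below 0.04 rad and value of joint seal above 0.004 m), for 0.3 s.
3. every probe is seated in a port and every other port is plugged (((horizontal distance between probe0 and port0 below 0.007 m and z of probe0 in the frame of port0 between -0.083 and -0.077 m) or (horizontal distance between probe0 and port1 below 0.007 m and z of probe0 in the frame of port1 between -0.083 and -0.077 m) or (horizontal distance between probe0 and port2 below 0.007 m and z of probe0 in the frame of port2 between -0.083 and -0.077 m) or (horizontal distance between probe0 and port3 below 0.007 m and z of probe0 in the frame of port3 between -0.083 and -0.077 m)) and angle between each of probe0, probe1, probe2, probe3's own z axis and vertical below 0.06 rad and linear speed of each of probe0, probe1, probe2, probe3 below 0.02 m/s and ((horizontal distance between probe1 and port0 below 0.007 m and z of probe1 in the frame of port0 between -0.083 and -0.077 m) or (horizontal distance between probe1 and port1 below 0.007 m and z of probe1 in the frame of port1 between -0.083 and -0.077 m) or (horizontal distance between probe1 and port2 below 0.007 m and z of probe1 in the frame of port2 between -0.083 and -0.077 m) or (horizontal distance between probe1 and port3 below 0.007 m and z of probe1 in the frame of port3 between -0.083 and -0.077 m)) and ((horizontal distance between probe2 and port0 below 0.007 m and z of probe2 in the frame of port0 between -0.083 and -0.077 m) or (horizontal distance between probe2 and port1 below 0.007 m and z of probe2 in the frame of port1 between -0.083 and -0.077 m) or (horizontal distance between probe2 and port2 below 0.007 m and z of probe2 in the frame of port2 between -0.083 and -0.077 m) or (horizontal distance between probe2 and port3 below 0.007 m and z of probe2 in the frame of port3 between -0.083 and -0.077 m)) and ((horizontal distance between probe3 and port0 below 0.007 m and z of probe3 in the frame of port0 between -0.083 and -0.077 m) or (horizontal distance between probe3 and port1 below 0.007 m and z of probe3 in the frame of port1 between -0.083 and -0.077 m) or (horizontal distance between probe3 and port2 below 0.007 m and z of probe3 in the frame of port2 between -0.083 and -0.077 m) or (horizontal distance between probe3 and port3 below 0.007 m and z of probe3 in the frame of port3 between -0.083 and -0.077 m)) and ((horizontal distance between probe0 and port0 below 0.007 m and z of probe0 in the frame of port0 between -0.083 and -0.077 m) or (horizontal distance between probe1 and port0 below 0.007 m and z of probe1 in the frame of port0 between -0.083 and -0.077 m) or (horizontal distance between probe2 and port0 below 0.007 m and z of probe2 in the frame of port0 between -0.083 and -0.077 m) or (horizontal distance between probe3 and port0 below 0.007 m and z of probe3 in the frame of port0 between -0.083 and -0.077 m) or (horizontal distance between plug0 and port0 below 0.005 m and z of plug0 in the frame of port0 between -0.029 and -0.023 m) or (horizontal distance between plug1 and port0 below 0.005 m and z of plug1 in the frame of port0 between -0.029 and -0.023 m)) and ((horizontal distance between probe0 and port1 below 0.007 m and z of probe0 in the frame of port1 between -0.083 and -0.077 m) or (horizontal distance between probe1 and port1 below 0.007 m and z of probe1 in the frame of port1 between -0.083 and -0.077 m) or (horizontal distance between probe2 and port1 below 0.007 m and z of probe2 in the frame of port1 between -0.083 and -0.077 m) or (horizontal distance between probe3 and port1 below 0.007 m and z of probe3 in the frame of port1 between -0.083 and -0.077 m) or (horizontal distance between plug0 and port1 below 0.005 m and z of plug0 in the frame of port1 between -0.029 and -0.023 m) or (horizontal distance between plug1 and port1 below 0.005 m and z of plug1 in the frame of port1 between -0.029 and -0.023 m)) and ((horizontal distance between probe0 and port2 below 0.007 m and z of probe0 in the frame of port2 between -0.083 and -0.077 m) or (horizontal distance between probe1 and port2 below 0.007 m and z of probe1 in the frame of port2 between -0.083 and -0.077 m) or (horizontal distance between probe2 and port2 below 0.007 m and z of probe2 in the frame of port2 between -0.083 and -0.077 m) or (horizontal distance between probe3 and port2 below 0.007 m and z of probe3 in the frame of port2 between -0.083 and -0.077 m) or (horizontal distance between plug0 and port2 below 0.005 m and z of plug0 in the frame of port2 between -0.029 and -0.023 m) or (horizontal distance between plug1 and port2 below 0.005 m and z of plug1 in the frame of port2 between -0.029 and -0.023 m)) and ((horizontal distance between probe0 and port3 below 0.007 m and z of probe0 in the frame of port3 between -0.083 and -0.077 m) or (horizontal distance between probe1 and port3 below 0.007 m and z of probe1 in the frame of port3 between -0.083 and -0.077 m) or (horizontal distance between probe2 and port3 below 0.007 m and z of probe2 in the frame of port3 between -0.083 and -0.077 m) or (horizontal distance between probe3 and port3 below 0.007 m and z of probe3 in the frame of port3 between -0.083 and -0.077 m) or (horizontal distance between plug0 and port3 below 0.005 m and z of plug0 in the frame of port3 between -0.029 and -0.023 m) or (horizontal distance between plug1 and port3 below 0.005 m and z of plug1 in the frame of port3 between -0.029 and -0.023 m))), for 0.2 s.
At the end, for the whole second after the job is handed in: Knob within 0.12 rad of zero; lid within 6 mm, 0.06 rad and 3 mm of home, flat within 0.04 rad, seal pressed 4 mm or more; each probe in a port, upright within 0.06 rad, at rest; every port filled, collars within 3 mm of the lid, rod ends within 7 mm (plugs 5 mm) of the port sideways (all of step 1 and all of step 2 and all of step 3); the robot touches nothing.
It fails at once if a bystander (jar, dish, carton or pen) is shoved more than 30 mm (distance of any of jar, dish, carton, pen from where it was at the start of the episode above 0.03 m).
Of probe0, probe1, probe2, probe3 only 2 to 4 are there at a start; the rules pass over those that are not, and their reading is None.
At some moment in a run one of lid may be knocked a few centimetres aside while the robot is not near it.
It also fails if it takes over 210 s, if anything falls off the work surface, if the arm or the gripper's body presses on something with over 40 N, if the wrist force passes 120 N, or if a joint passes its speed limit or range.

## Working session

There is one attempt and no reset: what is moved stays moved. The work goes in short steps, Python scripts to look and compute and a tool call to move; the robot and the scene stay as the last step left them, time stands still between calls to the robot, and variables do not carry over. Pictures are saved under pics/ and viewed, at most 14 in all, crops included, and the job is handed in when it is done.

Besides the shell and the picture viewer there is one more tool, called after "Request:" in YAML: its name, and indented under it one key for each argument. send_rows: Moves the arm, as the interface text tells. Its arguments: {"type":"object","properties":{"rows":{"type":"array"},"squeeze":{"type":"number"}},"required":["rows"]}

```bash
ls; mkdir -p pics
cat > h.py <<'E'
import numpy as np, cv2
from station import robot
def snap(n,save=None):
    s=robot.snapshot(n)
    if save: cv2.imwrite('pics/'+save+'.png',s['pixels'][:,:,::-1])
    return s
def ray(s,u,v,z):
    K=np.array(s['intrinsics']);T=np.array(s['T'])
    d=T[:3,:3]@np.linalg.solve(K,[u,v,1.0]);o=T[:3,3]
    return o+d*(z-o[2])/d[2]
def proj(s,p):
    K=np.array(s['intrinsics']);T=np.array(s['T'])
    c=K@(T[:3,:3].T@(np.array(p)-T[:3,3]));return c[:2]/c[2]
E
python3 - <<'E'
from h import *
for n in ['top','side']:
    s=snap(n,n+'0');print(n,np.round(s['T'],3).tolist(),np.round(s['intrinsics'],1).tolist())
st=robot.get_state();print(st['time_s'],st['eef_pos'],st['tool_rot'],st['grip_width'])
E
```

```text
pics
top [[0.015, -0.999, 0.052, 0.476], [-1.0, -0.015, -0.005, -0.003], [0.006, -0.052, -0.999, 1.886], [0.0, 0.0, 0.0, 1.0]] [[482.2, 0.0, 254.1], [0.0, 482.2, 197.2], [0.0, 0.0, 1.0]]
side [[-0.992, -0.073, 0.105, 0.452], [-0.127, 0.524, -0.842, 0.952], [0.006, -0.849, -0.529, 0.717], [0.0, 0.0, 0.0, 1.0]] [[404.3, 0.0, 258.1], [0.0, 404.3, 194.1], [0.0, 0.0, 1.0]]
0.1 [0.16550523 0.62781172 0.21185218] [-0.40364447 -3.11525498  0.00365825] 0.08514622021503974
```

View pics/top0.png

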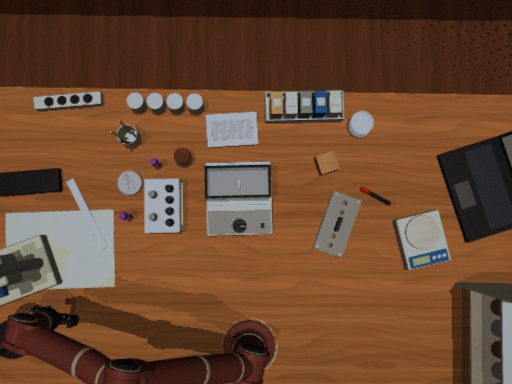

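View pics/side0.png

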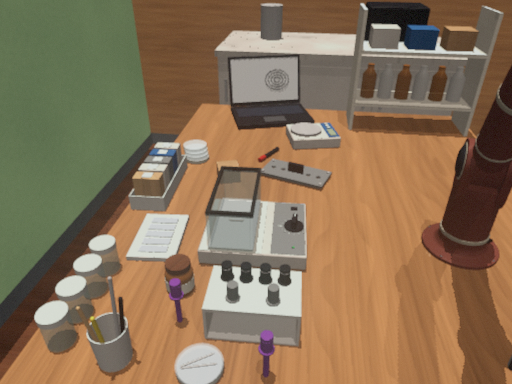

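The top view shows the rack at (163,206) with four black probe heads at u≈170 and two grey plugs at u≈153. The stirrer is at (239,200), the lid at (338,223), and the purple look-alikes at (155,162) and (125,216). I'll confirm this in one enlarged crop and take coarse positions.

Run:
```python
from h import *
s=snap('top');im=s['pixels']
c=im[145:265,140:300][:,:,::-1]
cv2.imwrite('pics/c1.png',cv2.resize(c,None,fx=5,fy=5,interpolation=cv2.INTER_CUBIC))
for n,u,v,z in [('knob',239,226,.08),('lid c',338,223,.03),('housing tl',206,165,.05),('br',272,235,.05),('rack tl',145,179,.09),('rack br',181,233,.09),('jar',182,157,.085),('carton',327,162,.05),('pen',375,196,.01),('dish',129,182,.018)]:
    print(n,np.round(ray(s,u,v,z),3))
hsv=cv2.cvtColor(im,cv2.COLOR_RGB2HSV)
m=((hsv[...,1]<60)&(hsv[...,2]>90)).astype(np.uint8)
for k in cv2.findContours(m,cv2.RETR_EXTERNAL,cv2.CHAIN_APPROX_NONE)[0]:
    if cv2.contourArea(k)>600: print(cv2.minAreaRect(k))
w=snap('wrist','w0');print(np.round(w['T'],3).tolist(),np.round(w['intrinsics'],1).tolist())
```

```text
knob [0.461 0.043 0.08 ]
lid c [ 0.478 -0.337  0.03 ]
housing tl [0.692 0.173 0.05 ]
br [ 0.428 -0.083  0.05 ]
rack tl [0.631 0.396 0.09 ]
rack br [0.432 0.257 0.09 ]
jar [0.716 0.261 0.085]
carton [ 0.71 -0.29  0.05]
pen [ 0.585 -0.484  0.01 ]
dish [0.624 0.474 0.018]
((506.5, 342.0), (82.0, 9.0), 90.0)
((482.5, 337.0), (92.0, 23.0), 90.0)
((422.85296630859375, 239.41177368164062), (52.63022994995117, 44.1414794921875), 75.96376037597656)
((238.870849609375, 216.0745086669922), (36.751487731933594, 65.148193359375), 88.63607025146484)
((336.9819030761719, 223.85067749023438), (29.732135772705078, 60.540550231933594), 19.653823852539062)
((161.5, 205.5), (53.0, 35.0), 90.0)
((53.418922424316406, 239.01351928710938), (112.61331176757812, 127.0804214477539), 80.53767395019531)
((238.0, 181.5), (27.0, 60.0), 90.0)
((231.44448852539062, 128.98190307617188), (33.0818977355957, 51.43421173095703), 86.26860046386719)
((67.03104400634766, 99.87242126464844), (12.70595932006836, 67.01770782470703), 85.2363510131836)
[[0.255, 0.916, 0.309, 0.085], [0.967, -0.241, -0.084, 0.649], [-0.003, 0.32, -0.947, 0.373], [0.0, 0.0, 0.0, 1.0]] [[333.0, 0.0, 254.7], [0.0, 333.0, 190.4], [0.0, 0.0, 1.0]]
```

View pics/c1.png

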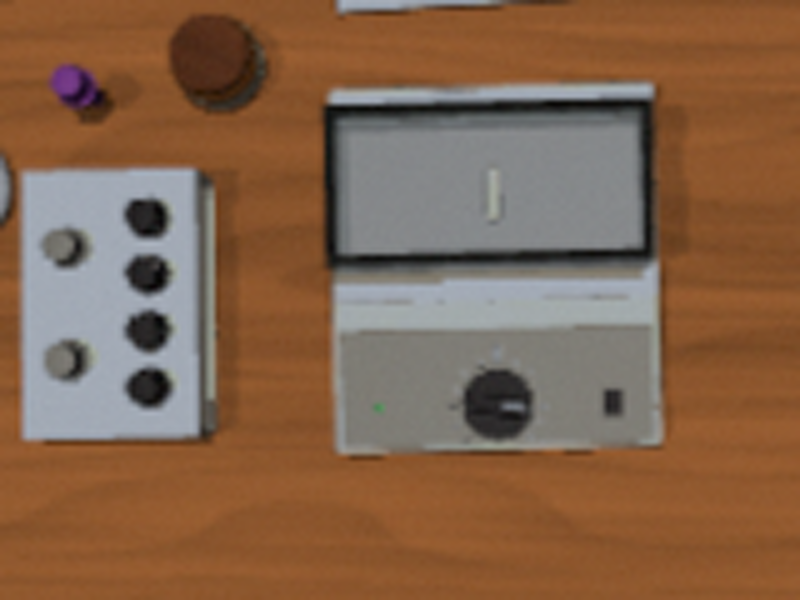

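The crop shows four black probe heads at crop x≈149, y≈215, 272, 330 and 386, so the plugs aren't needed. The purple rod is a decoy. The knob pointer is towards -y, so the joint is at about +1.6 rad. Next I move above the knob with tool y along world x.

Request:
send_rows:
  rows: [0.15,-0.15,0.09,0,0,-20,1,0.28,-0.3,0.09,0,0,-40,1,0.28,-0.3,0.09,0,0,-40,1,0.28,-0.3,0.09,0,0,-40,1,0.28,-0.3,0.09,0,0,-40,1,0.297,-0.585,0.09,0,0,-75.2,1,0.297,-0.585,0.09,0,0,-75.2,1,0.297,-0.585,0.09,0,0,-75.2,1,0.297,-0.585,0.09,0,0,-75.2,1,0.297,-0.585,0.09,0,0,-75.2,1,0.297,-0.585,0.09,0,0,-75.2,1,0.297,-0.585,0.09,0,0,-75.2,1,0.297,-0.585,0.09,0,0,-75.2,1]

```text
time_s: 1.82
eef_pos: [0.4624, 0.0441, 0.3027]
tool_rot: [-2.22, -2.221, -0.0]
force: [-0.3, 0.6, -0.3]
grip_width: 0.0853
grip_force: 0.0
```

Run:
```python
from h import *
w=snap('wrist','w1');print(np.round(w['T'],3).tolist())
st=robot.get_state();print(st['time_s'],st['eef_pos'],st['tool_rot'],st['force'])
```

```text
[[1.0, 0.001, -0.0, 0.461], [0.001, -0.948, -0.32, 0.126], [-0.001, 0.32, -0.948, 0.464], [0.0, 0.0, 0.0, 1.0]]
1.875 [0.46232214 0.04506396 0.3025941 ] [-2.21726311e+00 -2.22373709e+00 -1.60677696e-05] [-0.25653447  0.29187466  0.06052395]
```

View pics/w1.png

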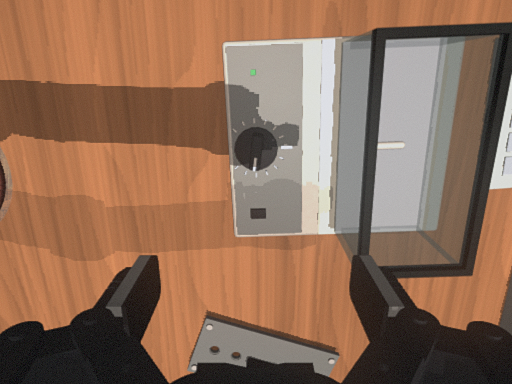

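The wrist view shows the knob at (256,148), its pointer line at (255,163) pointing down (-y), and the zero mark at (287,148). The chamber's seal frame is at right. Now for precise numbers.

Run:
```python
from h import *
s=snap('wrist');im=s['pixels'];g=cv2.cvtColor(im,cv2.COLOR_RGB2GRAY)
# knob dark disc
r=g[115:185,225:300]; m=(r<50).astype(np.uint8)
ks=cv2.findContours(m,cv2.RETR_EXTERNAL,cv2.CHAIN_APPROX_NONE)[0];k=max(ks,key=cv2.contourArea)
(c,rad)=cv2.minEnclosingCircle(k);c=np.array(c)+[225,115];print('disc',c,rad,'area r',(cv2.contourArea(k)/np.pi)**.5)
K=ray(s,*c,.056);print('knob',K)
# white in panel
m=((g>175)).astype(np.uint8)[120:180,235:298]
n,l,st,ce=cv2.connectedComponentsWithStats(m)
for i in range(1,n):
    if st[i,4]>3:
        q=ce[i]+[235,120];print(st[i,4],q,ray(s,*q,.0505),ray(s,*q,.082))
def edge(a,b,z):
    A,B=ray(s,*a,z),ray(s,*b,z);d=B-A;print(a,b,A[:2],B[:2],'len',np.linalg.norm(d),'ang',np.degrees(np.arctan2(d[1],d[0])))
m=((g>120)).astype(np.uint8)*255
L=cv2.createLineSegmentDetector().detect(g)[0][:,0]
for a in L:
    if np.hypot(a[2]-a[0],a[3]-a[1])>55 and a[[0,2]].min()>210 and a[[1,3]].max()<290: print(np.round(a,1));
```

```text
disc [251.  147.5] 18.52710723876953 area r 6.420368389804505
knob [0.45633678 0.04531306 0.056     ]
37 [286.56756757 147.94594595] [0.50091169 0.04378043 0.0505    ] [0.49787146 0.05010868 0.082     ]
8 [281.  158.5] [0.49430456 0.0302191  0.0505    ] [0.49176824 0.03758162 0.082     ]
7 [236.71428571 167.71428571] [0.43797067 0.01799428 0.0505    ] [0.43973071 0.02628914 0.082     ]
15 [254.06666667 169.        ] [0.46018181 0.01636196 0.0505    ] [0.46024789 0.02478131 0.082     ]
6 [275.  167.5] [0.48695908 0.01842554 0.0505    ] [0.48498296 0.02668751 0.082     ]
9 [245.66666667 172.88888889] [0.44938781 0.01116178 0.0505    ] [0.45027711 0.01997773 0.082     ]
5 [256. 175.] [0.46269144 0.00838041 0.0505    ] [0.46256612 0.01740848 0.082     ]
6 [266.66666667 174.33333333] [0.47642773 0.00931471 0.0505    ] [0.4752548  0.01827152 0.082     ]
[511.1  76.  471.6 275.6]
[385.6  41.9 368.1 255.6]
[222.6  44.3 229.5 161.9]
[374.4  29.2 510.7  23.8]
[236.9 237.7 355.7 233.3]
[356.7 253.1 372.2  33. ]
[340.7  38.1 224.4  43. ]
[471.8 276.8 399.4 279. ]
[229.9 165.6 234.3 235.6]
[226.9  46.7 300.7  44.1]
[376.9 266.9 459.4 265.1]
[299.4 232.4 239.3 235. ]
[302.6  61.9 301.8 150.6]
[336.2 154.3 340.9  44.4]
[459.  265.1 476.4 166.8]
[333.1 225.7 335.6 165.6]
[416.1 224.4 439.   48.1]
[486.1 103.8 501.4  37.7]
[343.6  44.3 335.4 229.4]
[436.4 228.2 464.   44.1]
[509.1  36.8 485.3 163.1]
[421.8 228.1 446.1  48. ]
[454.4 270.8 394.4 272.6]
[484.7 165.7 465.1 269.3]
```

Run:
```python
from h import *
s=snap('wrist');im=s['pixels'];g=cv2.cvtColor(im,cv2.COLOR_RGB2GRAY)
TL=ray(s,223.0,43,.05);BL=ray(s,235.2,237.6,.05);d=BL-TL
print(TL,BL,'len',np.linalg.norm(d))
e2=ray(s,340.7,38.1,.05)-ray(s,224.4,43,.05);e3=ray(s,355.7,233.3,.05)-ray(s,236.9,237.7,.05)
print('x axis angs',[np.degrees(np.arctan2(v[1],v[0])) for v in (np.array([-d[1],d[0],0]),e2,e3)])
# seal outer corners via line intersections
def X(a,b):
    c=lambda l:np.cross([l[0],l[1],1],[l[2],l[3],1]);p=np.cross(c(a),c(b));return p[:2]/p[2]
Lf=[356.7,253.1,372.2,33];T=[374.4,29.2,510.7,23.8];B=[471.8,276.8,399.4,279];R=[511.1,76,471.6,275.6]
for n,(a,b) in dict(TL=(Lf,T),TR=(R,T),BL=(Lf,B),BR=(R,B)).items(): print(n,X(a,b),ray(s,*X(a,b),.167)[:2])
ax=np.array([-d[1],d[0],0])/np.linalg.norm(d);
mid=(TL+BL)/2;print('knob',mid+ax*.035,'seat',mid+ax*.195)
cv2.imwrite('pics/c2.png',cv2.resize(im[115:190,215:315][:,:,::-1],None,fx=8,fy=8,interpolation=cv2.INTER_CUBIC))
```

```text
[0.42426908 0.16483863 0.05      ] [ 0.43453227 -0.08110527  0.05      ] len 0.24615794406234864
x axis angs [np.float64(2.389555110148262), np.float64(2.4296658988337705), np.float64(2.5994410403201247)]
TL [372.4621991   29.27677274] [0.5556316  0.16480719]
TR [521.51495315  23.3715279 ] [0.67480064 0.16955705]
BL [354.78057473 280.35583889] [ 0.56490236 -0.07063532]
BR [471.35987842 276.81337386] [ 0.684429   -0.06585989]
knob [0.46437024 0.04332595 0.05      ] seat [0.62423111 0.04999692 0.05      ]
```

View pics/c2.png

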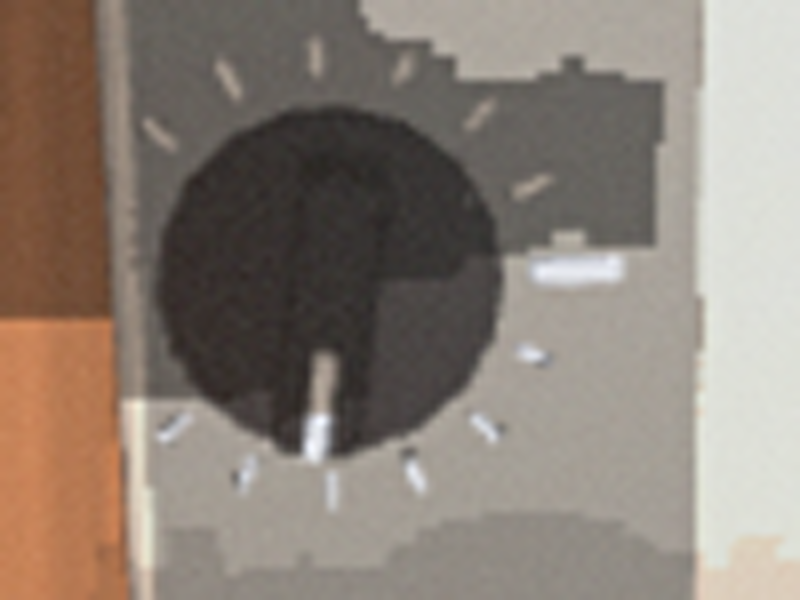

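The crop shows the pointer running from (325,355) to (315,455), about 5.7° past straight -y. So the knob reads about 1.71 rad, or 98° from zero. The knob is at (0.463, 0.043) and the seat at about (0.619, 0.0495), turned 2.4°. I'll grip the bar.

Request:
send_rows:
  rows: [0.0005,0,-0.05,0,0,-5.7,1,0.0005,0,-0.1,0,0,-5.7,1,0.0005,0,-0.15,0,0,-5.7,1,0.0005,0,-0.19,0,0,-5.7,1,0.0005,0,-0.21,0,0,-5.7,1,0.0005,0,-0.22,0,0,-5.7,1,0.0005,0,-0.231,0,0,-5.7,1,0.0005,0,-0.231,0,0,-5.7,1,0.0005,0,-0.231,0,0,-5.7,-1,0.0005,0,-0.231,0,0,-5.7,-1,0.0005,0,-0.231,0,0,-5.7,-1,0.0005,0,-0.231,0,0,-5.7,-1,0.0005,0,-0.231,0,0,-5.7,-1,0.0005,0,-0.231,0,0,-5.7,-1,0.0005,0,-0.231,0,0,-5.7,-1]
  squeeze: 30

```text
time_s: 3.85
eef_pos: [0.4632, 0.0435, 0.0719]
tool_rot: [-2.329, -2.109, 0.0]
force: [-0.0, 0.4, -0.4]
grip_width: 0.0002
grip_force: 0.0
```

Run:
```python
from h import *
s=snap('side');w=snap('wrist')
print(proj(s,[.463,.043,.07]),proj(w,[.463,.043,.07]),proj(w,[.463,.043,.082]))
a=cv2.resize(s['pixels'][120:280,200:360],(500,500));b=w['pixels'][:,130:380]; b=cv2.resize(b,(300,500))
cv2.imwrite('pics/c3.png',np.hstack([a,b])[:,:,::-1])
```

```text
[294.71187329 220.38877724] [256.51257776 237.83966848] [256.63576831 248.59933618]
```

View pics/c3.png

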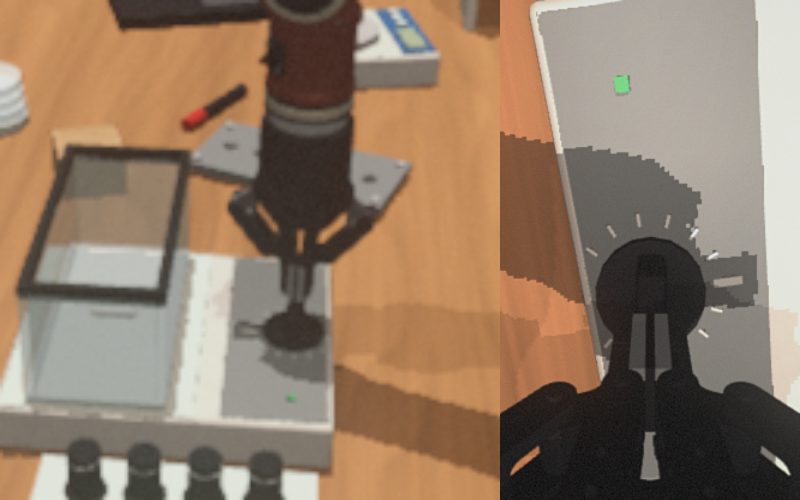

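Run:
```python
from h import *
s=snap('side');w=snap('wrist');st=robot.get_state();print(st['grip_width'],st['grip_force'],st['eef_pos'])
a=cv2.resize(s['pixels'][175:245,265:325],(400,467),interpolation=cv2.INTER_CUBIC);b=w['pixels'][190:330,200:320]; b=cv2.resize(b,(400,467),interpolation=cv2.INTER_CUBIC)
o=np.hstack([a,b]).astype(float); o=255*(o/255)**.5
cv2.imwrite('pics/c4.png',o[:,:,::-1].astype(np.uint8))
```

```text
-0.0001513494378809913 0.0 [0.46319002 0.04348185 0.07188659]
```

View pics/c4.png

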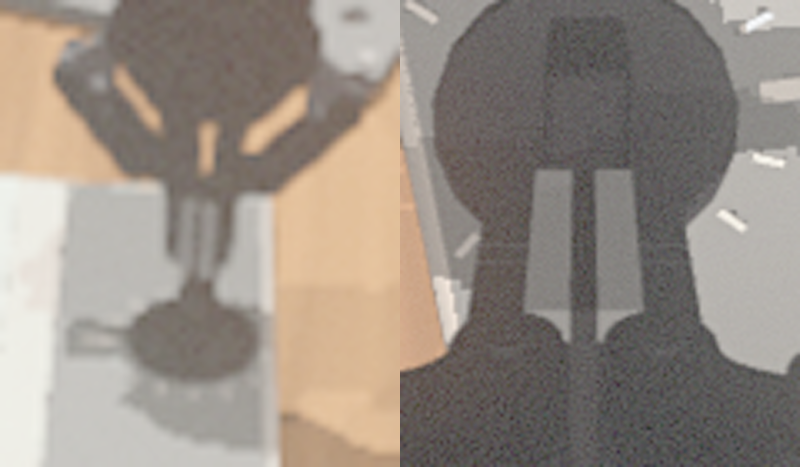

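Run:
```python
from h import *
s=snap('side');w=snap('wrist')
for z in (.056,.061,.072,.082,.092):
    print(z,'side',proj(s,[.463,.043,z]),'wrist y+11',proj(w,[.463,.054,z]),'y+21',proj(w,[.463,.064,z]))
print(np.round(w['T'],3).tolist())
def tri(u,v):
    o=[];d=[]
    for S,p in((s,u),(w,v)):
        T=np.array(S['T']);o.append(T[:3,3]);d.append(T[:3,:3]@np.linalg.solve(S['intrinsics'],[*p,1.]))
    A=np.c_[d[0],-d[1]];t=np.linalg.lstsq(A,o[1]-o[0],rcond=None)[0];return o[0]+d[0]*t[0],o[1]+d[1]*t[1]
print(tri((295,217),(254.9,240.4)))
```

```text
0.056 side [294.43622255 224.51560871] wrist y+11 [254.50438699 209.41044554] y+21 [252.74029243 192.95845095]
0.061 side [294.53424854 223.04803877] wrist y+11 [254.50011775 212.77172063] y+21 [252.69012823 195.95120111]
0.072 side [294.75155271 219.79472748] wrist y+11 [254.48991253 220.80653037] y+21 [252.57003827 203.1156587 ]
0.082 side [294.95109161 216.80738407] wrist y+11 [254.47952093 228.98808513] y+21 [252.44749762 210.42632258]
0.092 side [295.15255374 213.79124762] wrist y+11 [254.46786873 238.16213259] y+21 [252.3097818  218.64232324]
[[0.995, -0.094, -0.032, 0.47], [-0.099, -0.943, -0.319, 0.125], [0.0, 0.321, -0.947, 0.233], [0.0, 0.0, 0.0, 1.0]]
(array([0.46275125, 0.04981093, 0.08613846]), array([0.46279215, 0.04981393, 0.08613487]))
```

The tips really stand about 25 mm higher than I took them (triangulated at z≈0.087), just above the bar. I'll open, go lower and close again.

Request:
send_rows:
  rows: [0,0,0,0,0,0,1,0,0,0,0,0,0,1,0,0,0,0,0,0,1,0,0,0,0,0,0,1,0,0,-0.006,0,0,0,1,0,0,-0.012,0,0,0,1,0,0,-0.017,0,0,0,1,0,0,-0.017,0,0,0,1]

```text
time_s: 5.15
eef_pos: [0.4628, 0.0434, 0.0543]
tool_rot: [-2.328, -2.108, 0.002]
force: [0.8, -0.1, -0.1]
grip_width: 0.0855
grip_force: 0.0
```

Request:
send_rows:
  rows: [0,0,0,0,0,0,-1,0,0,0,0,0,0,-1,0,0,0,0,0,0,-1,0,0,0,0,0,0,-1,0,0,0,0,0,0,-1,0,0,0,0,0,0,-1]

```text
time_s: 5.9
eef_pos: [0.4635, 0.0435, 0.0551]
tool_rot: [2.328, 2.109, 0.001]
force: [-0.3, -0.1, 2.6]
grip_width: 0.0116
grip_force: 34.2
```

Gripped, with a width of 11.6 mm against the 13 mm bar. I'll turn counter-clockwise by 98°.

Request:
send_rows:
  rows: [0,0,0,0,0,8,-1,0,0,0,0,0,16,-1,0,0,0,0,0,24,-1,0,0,0,0,0,32,-1,0,0,0,0,0,40,-1,0,0,0,0,0,48,-1,0,0,0,0,0,56,-1,0,0,0,0,0,64,-1,0,0,0,0,0,72,-1,0,0,0,0,0,80,-1,0,0,0,0,0,88,-1,0,0,0,0,0,94,-1,0,0,0,0,0,98,-1,0,0,0,0,0,98,-1,0,0,0,0,0,98,-1,0,0,0,0,0,98,-1]

```text
time_s: 7.9
eef_pos: [0.4632, 0.0433, 0.0551]
tool_rot: [-0.063, 3.141, -0.001]
force: [-0.9, -1.7, 4.7]
grip_width: 0.0121
grip_force: 34.6
```

Request:
send_rows:
  rows: [0,0,0,0,0,0,1,0,0,0,0,0,0,1,0,0,0,0,0,0,1,0,0,0,0,0,0,1,0,0,0.03,0,0,0,1,0,0,0.08,0,0,0,1,0,0,0.14,0,0,0,1,0,0,0.2,0,0,0,1,0,0,0.25,0,0,0,1,0,0,0.25,0,0,0,1,0,0,0.25,0,0,0,1]

```text
time_s: 9.28
eef_pos: [0.4623, 0.0433, 0.304]
tool_rot: [0.064, -3.139, 0.001]
force: [0.0, -0.3, -0.1]
grip_width: 0.0855
grip_force: 0.0
```

Run:
```python
from h import *
w=snap('wrist');im=w['pixels'];u,v=proj(w,[.463,.043,.06]).astype(int);print(u,v)
print(np.degrees(robot.get_state()['tool_rot']))
A=cv2.resize(im[max(v-45,0):v+45,u-55:u+55],(770,630))[:600]
cv2.imwrite('pics/c5.png',A[:,:,::-1])
```

```text
255 150
[ 3.65930942e+00 -1.79767119e+02  4.45483724e-02]
```

View pics/c5.png

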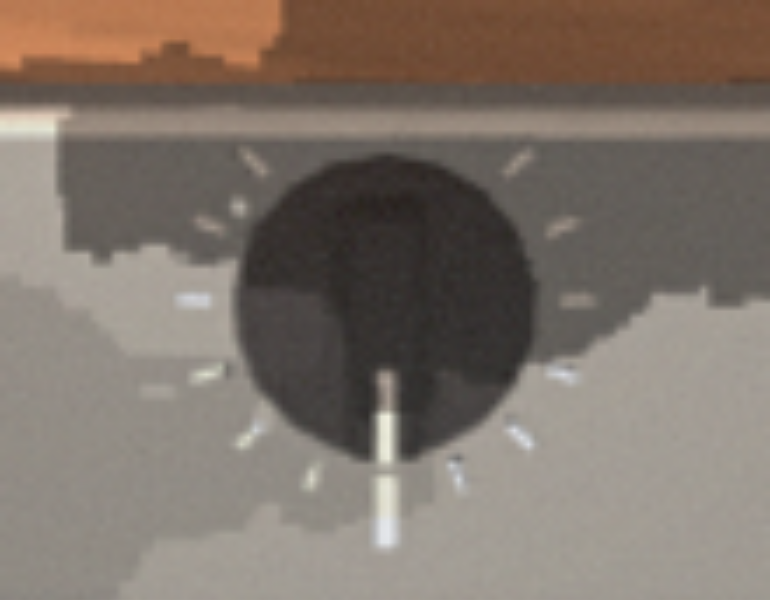

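The pointer line meets the long zero mark at (385,470–550), so the knob is at zero. Next I go to the lid, whose long axis is about -20° from x.

Request:
send_rows:
  rows: [0.016,-0.05,0,0,0,-4,1,0.016,-0.1,0,0,0,-10,1,0.016,-0.15,0,0,0,-16,1,0.016,-0.2,-0.02,0,0,-22.3,1,0.016,-0.25,-0.05,0,0,-22.3,1,0.016,-0.3,-0.07,0,0,-22.3,1,0.016,-0.35,-0.084,0,0,-22.3,1,0.016,-0.38,-0.084,0,0,-22.3,1,0.016,-0.38,-0.084,0,0,-22.3,1,0.016,-0.38,-0.084,0,0,-22.3,1]

```text
time_s: 10.58
eef_pos: [0.4789, -0.3348, 0.2194]
tool_rot: [-0.542, -3.092, -0.004]
force: [0.2, 0.8, -0.5]
grip_width: 0.0852
grip_force: 0.0
```

Run:
```python
from h import *
w=snap('wrist','w2');print(np.round(w['T'],3).tolist())
st=robot.get_state();print(st['eef_pos'],st['tool_rot'])
```

```text
[[0.341, 0.892, 0.298, 0.401], [0.94, -0.323, -0.107, -0.308], [0.001, 0.317, -0.948, 0.381], [0.0, 0.0, 0.0, 1.0]]
[ 0.47932144 -0.33446024  0.21991339] [-0.54076477 -3.09281768 -0.0031968 ]
```

View pics/w2.png

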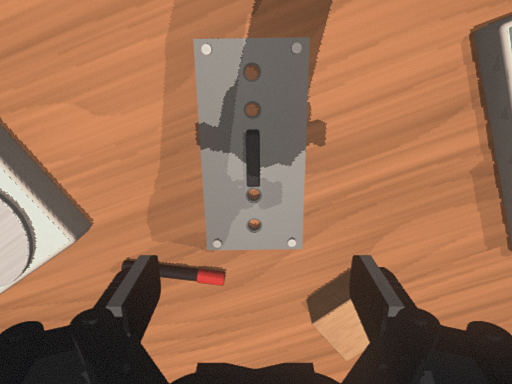

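The lid is seen from (194,40) to (303,248), with the handle at (253,157) and ports at (252,72), (252,110), (254,194) and (254,225). The pen and carton lie beyond its far end.

Run:
```python
from h import *
s=snap('wrist');im=s['pixels'];g=cv2.cvtColor(im,cv2.COLOR_RGB2GRAY);hsv=cv2.cvtColor(im,cv2.COLOR_RGB2HSV)
m=((hsv[...,1]<70)&(g>50)).astype(np.uint8);m[255:]=0;m=cv2.morphologyEx(m,cv2.MORPH_CLOSE,np.ones((3,3)))
k=max(cv2.findContours(m,cv2.RETR_EXTERNAL,cv2.CHAIN_APPROX_NONE)[0],key=cv2.contourArea)
q=cv2.approxPolyDP(k,8,True)[:,0];print(q.tolist())
P=np.array([ray(s,*a,.018) for a in q])
print(np.round(P,4)[:,:2].tolist(), [round(float(np.linalg.norm(P[i]-P[i-1])),4) for i in range(len(P))],P.mean(0))
ps=[ray(s,*p,.014) for p in [(252,72),(252.5,110),(254,193.5),(254.5,225)]]
d=ps[3]-ps[0];print([np.round(p[:2],4) for p in ps],np.mean(ps,0),np.linalg.norm(d),np.degrees(np.arctan2(d[1],d[0])))
hm=(g[120:190,240:268]<40).astype(np.uint8);y,x=np.nonzero(hm);print('handle px',x.min()+240,x.max()+240,y.min()+120,y.max()+120)
print(ray(s,254,129,.05),ray(s,254,187,.05))
```

```text
[[308, 37], [193, 39], [207, 249], [300, 247]]
[[0.382, -0.2437], [0.3448, -0.3522], [0.5668, -0.4288], [0.6028, -0.3211]] [0.234, 0.1146, 0.2348, 0.1135] [ 0.47411552 -0.33646489  0.018     ]
[array([ 0.3939, -0.3074]), array([ 0.4303, -0.3201]), array([ 0.5201, -0.3509]), array([ 0.5581, -0.364 ])] [ 0.47559179 -0.33559458  0.014     ] 0.17367128768263718 -19.000636353968872
handle px 246 258 129 173
[ 0.44508442 -0.32370025  0.05      ] [ 0.50168957 -0.34417384  0.05      ]
```

Request:
send_rows:
  rows: [-0.0045,0,-0.05,0,0,0.7,1,-0.0045,0,-0.1,0,0,0.7,1,-0.0045,0,-0.15,0,0,0.7,1,-0.0045,0,-0.18,0,0,0.7,1,-0.0045,0,-0.195,0,0,0.7,1,-0.0045,0,-0.203,0,0,0.7,1,-0.0045,0,-0.208,0,0,0.7,1,-0.0045,0,-0.208,0,0,0.7,1,-0.0045,0,-0.208,0,0,0.7,1]
  squeeze: 60

```text
time_s: 11.8
eef_pos: [0.4752, -0.3369, 0.0137]
tool_rot: [0.526, 3.096, -0.001]
force: [0.7, 0.3, 0.6]
grip_width: 0.0857
grip_force: 0.0
```

Request:
send_rows:
  rows: [0,0,0,0,0,0,-1,0,0,0,0,0,0,-1,0,0,0,0,0,0,-1,0,0,0,0,0,0,-1,0,0,0,0,0,0,-1,0,0,0,0,0,0,-1,0,0,0,0,0,0,-1]

```text
time_s: 12.68
eef_pos: [0.4749, -0.3366, 0.0132]
tool_rot: [0.526, 3.097, -0.0]
force: [0.4, -0.6, 3.0]
grip_width: 0.0124
grip_force: 61.5
```

Request:
send_rows:
  rows: [0,0,0.02,0,0,0,-1,0,0,0.05,0,0,0,-1,0,0,0.1,0,0,0,-1,0,0,0.15,0,0,0,-1,0,0,0.2,0,0,0,-1,0,0,0.22,0,0,0,-1,0.014,0.039,0.22,0,0,-7,-1,0.029,0.077,0.22,0,0,-14,-1,0.043,0.116,0.22,0,0,-21,-1,0.058,0.154,0.22,0,0,-28,-1,0.072,0.193,0.22,0,0,-35,-1,0.086,0.232,0.22,0,0,-42,-1,0.101,0.27,0.22,0,0,-49,-1,0.115,0.309,0.22,0,0,-56,-1,0.13,0.347,0.22,0,0,-63,-1,0.14,0.37,0.22,0,0,-66,-1,0.144,0.386,0.22,0,0,-68.5,-1,0.144,0.386,0.22,0,0,-68.5,-1,0.144,0.386,0.22,0,0,-68.5,-1,0.144,0.386,0.22,0,0,-68.5,-1]

```text
time_s: 15.18
eef_pos: [0.6183, 0.0477, 0.2328]
tool_rot: [2.18, 2.262, -0.002]
force: [0.5, -0.1, -2.4]
grip_width: 0.0125
grip_force: 60.8
```

Run:
```python
from h import *
w=snap('wrist','w3');t=snap('top');s=snap('side')
st=robot.get_state();print(st['eef_pos'],st['tool_rot'],st['grip_width'],st['force'])
a=cv2.resize(t['pixels'][140:250,190:290],(400,440),interpolation=cv2.INTER_CUBIC);b=cv2.resize(w['pixels'][:,60:460],(400,384))
b=np.vstack([b,np.zeros((56,400,3),np.uint8)])
cv2.imwrite('pics/c6.png',np.hstack([a,b])[:,:,::-1])
```

```text
[0.61858983 0.04859881 0.23304096] [ 2.17907602e+00  2.26289516e+00 -4.93657778e-05] 0.012361084225101581 [ 0.51771985 -1.18812814 -2.97079526]
```

View pics/c6.png

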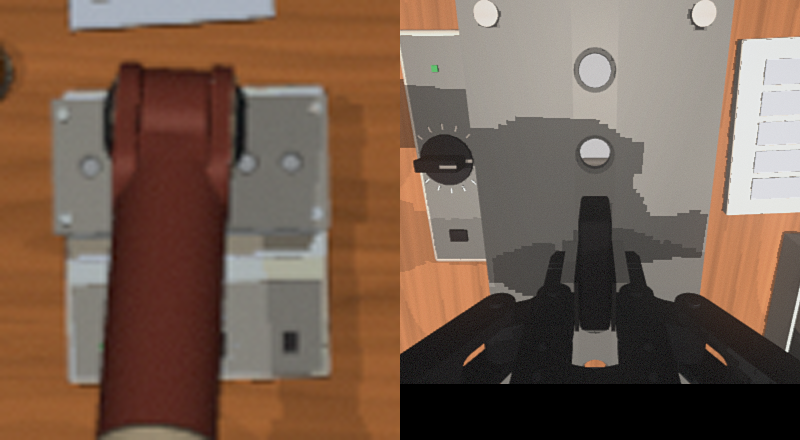

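Run:
```python
from h import *
w=snap('wrist');g=cv2.cvtColor(w['pixels'],cv2.COLOR_RGB2GRAY)
zt=robot.get_state()['eef_pos'][2]+.005
C=[]
for (u,v,r) in((254,70,26),(254,153,22)):
    m=(g[v-r:v+r,u-r:u+r]>185).astype(np.uint8)
    k=max(cv2.findContours(m,cv2.RETR_EXTERNAL,cv2.CHAIN_APPROX_NONE)[0],key=cv2.contourArea)
    x,y,a,b=cv2.boundingRect(k);c=(u-r+x+(a-1)/2,v-r+y+(b-1)/2);print(c,a,b,ray(w,*c,zt));C.append(ray(w,*c,zt-.006 if 0 else zt))
d=C[0]-C[1];print('spacing(38)',np.linalg.norm(d),'lid y ang',np.degrees(np.arctan2(d[1],d[0])));n=d/np.linalg.norm(d)
print('centre',C[0]-n*.086,C[1]-n*.048)
# lid plate edges
L=cv2.createLineSegmentDetector().detect(g)[0][:,0]
for a in L:
    if np.hypot(a[2]-a[0],a[3]-a[1])>60 and abs(a[0]-a[2])<30 and a[1]<300: print(np.round(a,1),ray(w,a[0],a[1],zt)[:2],ray(w,a[2],a[3],zt)[:2])
# seal in top0 
im=cv2.imread('pics/top0.png');t=robot.snapshot('top');G=cv2.cvtColor(im,cv2.COLOR_BGR2GRAY)
m=(G[155:205,195:285]<60).astype(np.uint8);k=max(cv2.findContours(m,cv2.RETR_EXTERNAL,cv2.CHAIN_APPROX_NONE)[0],key=cv2.contourArea)+[195,155]
R=cv2.minAreaRect(k);B=cv2.boxPoints(R);P=np.array([ray(t,*p,.167) for p in B]);print(R,P.mean(0),[np.linalg.norm(P[i]-P[i-1]) for i in range(4)],np.degrees(np.arctan2(*(P[1]-P[0])[[1,0]])))
```

```text
(254.5, 70.0) 32 33 [0.61410421 0.13355483 0.23801522]
(254.0, 148.0) 29 19 [0.61516623 0.09881047 0.23801522]
spacing(38) 0.034760590235412454 lid y ang 91.75079418263086
centre [0.61673171 0.04759498 0.23801522] [0.61663274 0.05083287 0.23801522]
[466.1 252.3 444.  349.6] [0.72898286 0.04739492] [ 0.73153708 -0.01719614]
[401.2  39.3 385.2 215.7] [0.67642475 0.14827079] [0.68297428 0.0665737 ]
[ 54.7  34.5  74.4 146.9] [0.52841968 0.14457923] [0.53020655 0.09616005]
[490.9 210.7 511.1 107.2] [0.73578726 0.07131054] [0.73155201 0.12200413]
[145.5 259.5 134.6 167. ] [0.55976884 0.03668058] [0.55790353 0.08737076]
[ 79.4 175.4  94.2 259.6] [0.53070724 0.08212406] [0.53246151 0.03559372]
[269.1 198.1 275.1 280.8] [0.62361177 0.07387656] [0.62935169 0.02617103]
[234.  280.7 240.  199.2] [0.60696507 0.0253718 ] [0.60912703 0.07270575]
((237.487060546875, 181.0592041015625), (32.015567779541016, 65.94207000732422), 88.31531524658203) [0.6220772  0.04843558 0.167     ] [np.float64(0.11477339799981366), np.float64(0.23613478697999407), np.float64(0.11489347291622772), np.float64(0.23532655052752768)] -87.40767549808012
```

Run:
```python
from h import *
t=snap('top');g=cv2.cvtColor(t['pixels'],cv2.COLOR_RGB2GRAY)[140:250,190:290]
G=cv2.resize(g,None,fx=4,fy=4,interpolation=cv2.INTER_CUBIC)
for a in cv2.createLineSegmentDetector().detect(G)[0][:,0]:
    if np.hypot(a[2]-a[0],a[3]-a[1])>35:
        p=(a.reshape(2,2)+.5)/4-.5+[190,140]
        print(np.round(a),np.round(ray(t,*p[0],.233)[:2],4),np.round(ray(t,*p[1],.233)[:2],4))
w=snap('wrist');W=cv2.cvtColor(w['pixels'],cv2.COLOR_RGB2GRAY)
for v in (30,100,167,200):
    r=W[v].astype(int);gr=np.abs(r[2:]-r[:-2]);print(v,[(i+1,int(gr[i])) for i in range(90,430) if gr[i]>25 and gr[i]==gr[max(0,i-3):i+4].max()])
```

```text
[102. 336. 111. 220.] [0.4693 0.1205] [0.5682 0.1144]
[ 69.  29. 274.  16.] [0.7332 0.1539] [ 0.7474 -0.0228]
[101. 139. 103.  93.] [0.6379 0.1245] [0.6781 0.1233]
[243.  96. 317.  93.] [0.6776 0.0031] [ 0.6807 -0.0605]
[112. 220. 109. 180.] [0.569  0.1141] [0.6026 0.1173]
[ 99. 380. 102. 336.] [0.4319 0.1228] [0.4692 0.1206]
[327. 314. 326. 228.] [ 0.4904 -0.072 ] [ 0.5644 -0.0697]
[231. 170. 220. 329.] [0.6128 0.0128] [0.4762 0.0201]
[223. 380. 273. 379.] [0.4335 0.0164] [ 0.4348 -0.0263]
[319.  86. 243.  87.] [ 0.6868 -0.0625] [0.6849 0.0031]
[169. 426. 111. 429.] [0.3935 0.0616] [0.3898 0.1118]
[234. 156. 236.  88.] [0.6256 0.01  ] [0.684  0.0095]
[206. 436. 170. 427.] [0.3851 0.0307] [0.3921 0.0612]
[309. 250. 248. 250.] [ 0.5455 -0.0558] [ 0.5444 -0.0033]
[245.  99. 243. 152.] [0.6745 0.0011] [0.6289 0.0021]
[231. 281. 322. 278.] [0.5181 0.0114] [ 0.5215 -0.0669]
[331. 368. 327. 316.] [ 0.4444 -0.0753] [ 0.4895 -0.0715]
[ 94. 438.  99. 387.] [0.3819 0.1259] [0.4258 0.1224]
[257.  24. 207.  24.] [ 0.7397 -0.0079] [0.739  0.0353]
[ 65. 262.  67. 382.] [0.5321 0.1534] [0.4295 0.1493]
[219. 382. 217. 438.] [0.4314 0.0203] [0.3835 0.0211]
[201.  28. 146.  28.] [0.7356 0.0406] [0.7348 0.088 ]
[128.  32.  81.  32.] [0.7313 0.1031] [0.7304 0.144 ]
[144.  66. 210.  69.] [0.7016 0.0885] [0.6999 0.0323]
[327. 197. 327. 124.] [ 0.5913 -0.0703] [ 0.6539 -0.0697]
[ 73. 332.  72. 292.] [0.4722 0.1455] [0.5065 0.1473]
[320. 283. 321. 322.] [ 0.5172 -0.0654] [ 0.484  -0.0664]
30 []
100 [(127, 57), (391, 55), (396, 135), (419, 83)]
167 [(98, 100), (116, 96), (132, 120), (302, 59), (385, 58), (390, 124), (412, 103)]
200 [(138, 49), (240, 51), (269, 63), (303, 61), (382, 57), (387, 130), (408, 53), (410, 53)]
```

Both cameras put the lid centre at (0.6176, 0.048), and the seat at about (0.6215, 0.049) with yaw +0.3°. I'll shift and descend in steps, watching the force.

Request:
send_rows:
  rows: [0.004,0.001,0,0,0,0.3,-1,0.004,0.001,-0.02,0,0,0.3,-1,0.004,0.001,-0.035,0,0,0.3,-1,0.004,0.001,-0.042,0,0,0.3,-1,0.004,0.001,-0.046,0,0,0.3,-1,0.004,0.001,-0.048,0,0,0.3,-1,0.004,0.001,-0.05,0,0,0.3,-1,0.004,0.001,-0.05,0,0,0.3,-1]
  squeeze: 100

```text
time_s: 16.52
eef_pos: [0.6228, 0.0505, 0.1831]
tool_rot: [2.172, 2.27, 0.0]
force: [-0.3, 0.3, -1.8]
grip_width: 0.0112
grip_force: 101.8
```

Request:
send_rows:
  rows: [0,0,-0.002,0,0,0,-1,0,0,-0.004,0,0,0,-1,0,0,-0.006,0,0,0,-1,0,0,-0.006,0,0,0,-1]

```text
time_s: 17.02
eef_pos: [0.6225, 0.0505, 0.1766]
tool_rot: [-2.171, -2.27, 0.001]
force: [-0.0, -0.2, -2.0]
grip_width: 0.0117
grip_force: 101.8
```

Request:
send_rows:
  rows: [0,0,-0.002,0,0,0,-1,0,0,-0.003,0,0,0,-1,0,0,-0.004,0,0,0,-1,0,0,-0.004,0,0,0,-1]

```text
time_s: 17.52
eef_pos: [0.6226, 0.0505, 0.1728]
tool_rot: [-2.172, -2.27, 0.0]
force: [0.8, 0.8, -1.2]
grip_width: 0.0118
grip_force: 101.8
```

Request:
send_rows:
  rows: [0,0,-0.001,0,0,0,-1,0,0,-0.002,0,0,0,-1,0,0,-0.003,0,0,0,-1,0,0,-0.003,0,0,0,-1]

```text
time_s: 18.02
eef_pos: [0.6227, 0.0505, 0.1703]
tool_rot: [-2.172, -2.27, -0.0]
force: [-1.8, -0.5, 0.9]
grip_width: 0.0117
grip_force: 102.1
```

Request:
send_rows:
  rows: [0,0,-0.001,0,0,0,-1,0,0,-0.002,0,0,0,-1,0,0,-0.002,0,0,0,-1]

```text
time_s: 18.4
eef_pos: [0.6227, 0.0505, 0.1697]
tool_rot: [2.172, 2.27, 0.001]
force: [-3.6, 0.3, 7.9]
grip_width: 0.0115
grip_force: 103.1
```

Request:
send_rows:
  rows: [0,0,-0.001,0,0,0,-1,0,0,-0.002,0,0,0,-1,0,0,-0.002,0,0,0,-1]

```text
time_s: 18.77
eef_pos: [0.6228, 0.0505, 0.1679]
tool_rot: [2.172, 2.27, 0.002]
force: [-4.2, 0.1, 7.2]
grip_width: 0.0117
grip_force: 103.2
```

Request:
send_rows:
  rows: [0,0,-0.001,0,0,0,-1,0,0,-0.002,0,0,0,-1,0,0,-0.003,0,0,0,-1,0,0,-0.003,0,0,0,-1]

```text
time_s: 19.27
eef_pos: [0.6227, 0.0505, 0.1653]
tool_rot: [2.172, 2.27, 0.002]
force: [-3.7, 0.3, 8.8]
grip_width: 0.0117
grip_force: 103.5
```

Request:
send_rows:
  rows: [0,0,-0.001,0,0,0,-1,0,0,-0.002,0,0,0,-1,0,0,-0.002,0,0,0,-1]

```text
time_s: 19.65
eef_pos: [0.6228, 0.0505, 0.1652]
tool_rot: [2.171, 2.27, 0.003]
force: [-7.0, -0.9, 18.1]
grip_width: 0.0118
grip_force: 104.5
```

Run:
```python
from h import *
s=snap('side');st=robot.get_state();print(st['force'],st['torque'],st['eef_pos'])
a=cv2.resize(s['pixels'][150:270,195:315],(600,600),interpolation=cv2.INTER_CUBIC)
cv2.imwrite('pics/c7.png',a[:,:,::-1])
```

```text
[-7.92836473  0.23199167 17.46863647] [0.02423199 1.63327887 0.02664427] [0.62281085 0.05053683 0.16518922]
```

View pics/c7.png

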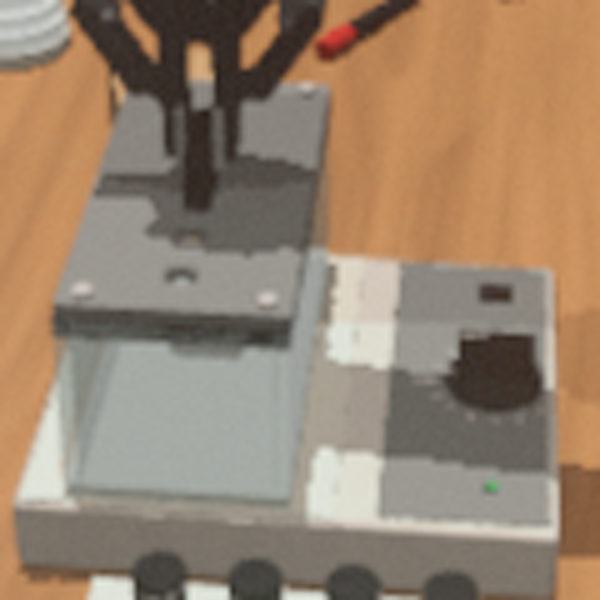

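The lid lies on the chamber, with edges flush, and hit a hard stop after 5 mm of travel with 18 N. I'll give a little more press, then release and rise.

Request:
send_rows:
  rows: [-0.001,0,-0.001,0,0,0,-1,-0.001,0,-0.002,0,0,0,-1,-0.001,0,-0.002,0,0,0,-1,-0.001,0,0.001,0,0,0,-1,-0.001,0,0.002,0,0,0,-1]

```text
time_s: 20.32
eef_pos: [0.6228, 0.0505, 0.1652]
tool_rot: [2.17, 2.268, 0.005]
force: [-2.0, 0.2, 4.7]
grip_width: 0.0118
grip_force: 102.7
```

Request:
send_rows:
  rows: [0,0,0,0,0,0,1,0,0,0,0,0,0,1,0,0,0,0,0,0,1,0,0,0,0,0,0,1,0,0,0.03,0,0,0,1,0,0,0.08,0,0,0,1,0,0,0.14,0,0,0,1,0,0,0.2,0,0,0,1,0,0,0.2,0,0,0,1,0,0,0.2,0,0,0,1]

```text
time_s: 21.58
eef_pos: [0.6213, 0.0505, 0.3622]
tool_rot: [-2.171, -2.269, 0.001]
force: [0.4, 0.8, -1.2]
grip_width: 0.0852
grip_force: 0.0
```

```bash
cat >> h.py <<'E'
def lidpose(ztop=.170,save=None):
    s=snap('wrist',save);im=s['pixels'];g=cv2.cvtColor(im,cv2.COLOR_RGB2GRAY)
    L=cv2.createLineSegmentDetector().detect(g)[0][:,0]
    for a in L:
        if np.hypot(a[2]-a[0],a[3]-a[1])>50: print(np.round(a).astype(int),np.round(ray(s,a[0],a[1],ztop)[:2],4),np.round(ray(s,a[2],a[3],ztop)[:2],4))
    return s
E
python3 - <<'E'
from h import *
s=lidpose(save='w4');st=robot.get_state();print(st['eef_pos'],st['force'],st['time_s'])
E
```

```text
[417 215 479 216] [ 0.8088 -0.0092] [ 0.8805 -0.0063]
[427 299 481 299] [ 0.8441 -0.1214] [ 0.9116 -0.1187]
[403 287 415 217] [ 0.8111 -0.1048] [ 0.8072 -0.0109]
[361  53 353 186] [0.7199 0.1597] [0.7309 0.0233]
[412 213 401 277] [ 0.803  -0.0066] [ 0.8063 -0.0911]
[483 213 414 212] [ 0.8837 -0.0021] [ 0.8052 -0.0053]
[486 274 432 273] [ 0.908  -0.0816] [ 0.8424 -0.0844]
[414  50 364  52] [0.7714 0.1645] [0.7227 0.1608]
[315  48 306 218] [0.6737 0.1623] [ 0.6815 -0.0182]
[433 266 489 266] [ 0.8418 -0.0744] [ 0.9099 -0.0715]
[369 341 348 294] [ 0.7817 -0.1906] [ 0.7447 -0.1188]
[109  47 119 131] [0.4729 0.1547] [0.4757 0.0732]
[202 146 199  91] [0.5629 0.0611] [0.5604 0.1175]
[354 186 434 183] [0.7321 0.0235] [0.8203 0.0307]
[263 134 263 189] [0.628  0.0759] [0.6304 0.0145]
[249 191 249 136] [0.615  0.0124] [0.6125 0.0739]
[434 182 453  50] [0.8197 0.0318] [0.8092 0.1661]
[197  46 112  45] [0.5585 0.1595] [0.4757 0.1565]
[132 219 204 218] [ 0.4815 -0.0277] [ 0.5651 -0.0235]
[309 217 320  48] [ 0.6856 -0.0165] [0.6787 0.1626]
[478 307 426 307] [ 0.9115 -0.1304] [ 0.8449 -0.133 ]
[185 1
[... 349 characters left out ...]
24 ]
[399 200 462 200] [0.7852 0.0091] [0.8558 0.0117]
[ 94 132  37 126] [0.4493 0.0709] [0.3894 0.0738]
[133 216 125 157] [ 0.4826 -0.0237] [0.4798 0.0451]
[350 184 354 109] [0.7269 0.0247] [0.7205 0.1058]
[181  86 185 142] [0.5423 0.1215] [0.5444 0.0642]
[314  40 198  39] [0.6726 0.1699] [0.5598 0.165 ]
[121 304 150 256] [ 0.4597 -0.1464] [ 0.4992 -0.0761]
[360 257 388 304] [ 0.751  -0.0653] [ 0.796 -0.131]
[487 232 510 151] [ 0.8942 -0.0264] [0.8939 0.0704]
[ 82 256  89 306] [ 0.418  -0.0788] [ 0.4186 -0.1506]
[328 202 319 276] [0.7055 0.0031] [ 0.7053 -0.0936]
[457  73 444 133] [0.8183 0.1455] [0.8185 0.0858]
[0.62088832 0.05062753 0.36116527] [ 0.00744446  0.66287929 -0.55522051] 21.625
```

View pics/w4.png

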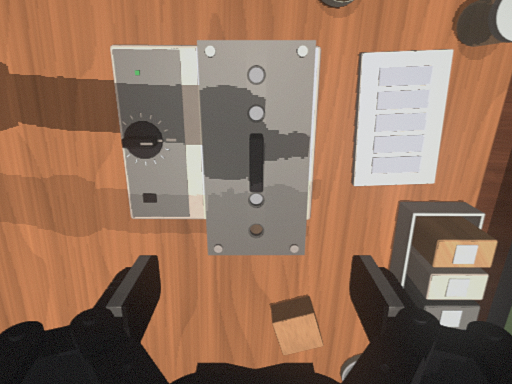

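The lid is on, with ports at about (256,75), (256,113), (256,199) and (256,229), and the knob still points to the mark. I'll measure the ports precisely, then move over the rack with a partial opening and tool y along world y.

Run:
```python
from h import *
s=snap('wrist');im=s['pixels'];g=cv2.cvtColor(im,cv2.COLOR_RGB2GRAY)
P=[]
for (u,v) in((256.5,75),(256,113),(256,199.5),(256,229.5)):
    x0,y0=int(u)-14,int(v)-13;r=cv2.resize(g[y0:y0+27,x0:x0+29],None,fx=6,fy=6,interpolation=cv2.INTER_CUBIC)
    c=cv2.HoughCircles(cv2.GaussianBlur(r,(5,5),1.5),cv2.HOUGH_GRADIENT,1,50,param1=80,param2=12,minRadius=30,maxRadius=70)
    if c is None: print('none');continue
    c=c[0,0];q=((c[0]+.5)/6-.5+x0,(c[1]+.5)/6-.5+y0);p=ray(s,*q,.169);print(np.round(q,2),c[2]/6,np.round(p,4));P.append(p)
P=np.array(P);d=P[3]-P[0] if len(P)==4 else P[-1]-P[0];print(np.linalg.norm(d),'ang',np.degrees(np.arctan2(-d[1],-d[0])),P.mean(0))
ed=lambda y:(None)
st=robot.get_state();print(st['eef_pos'],st['tool_rot'])
```

```text
[256.83  74.67] 7.5833335 [0.6174 0.1354 0.169 ]
[256.83 112.83] 7.0166664 [0.6192 0.098  0.169 ]
[256.67 197.67] 6.4166665 [0.6233 0.0045 0.169 ]
none
0.13101239721299404 ang 92.56111469705579 [0.61996174 0.07927666 0.169     ]
[0.6207815  0.0506257  0.36077015] [-2.16970016 -2.26786342  0.00484525]
```

Request:
send_rows:
  rows: [-0.02,0.05,0,0,0,10,0.1,-0.03,0.1,0,0,0,20,0.1,-0.04,0.15,0,0,0,30,0.1,-0.06,0.2,0,0,0,40,0.1,-0.08,0.23,0,0,0,50,0.1,-0.1,0.245,-0.02,0,0,60,0.1,-0.1,0.245,-0.04,0,0,70,0.1,-0.1,0.245,-0.06,0,0,80,0.1,-0.1,0.245,-0.08,0,0,87.4,0.1,-0.1,0.245,-0.08,0,0,87.4,0.1,-0.1,0.245,-0.08,0,0,87.4,0.1,-0.1,0.245,-0.08,0,0,87.4,0.1]
  squeeze: 40

```text
time_s: 23.18
eef_pos: [0.5221, 0.2959, 0.2837]
tool_rot: [0.003, 3.14, 0.001]
force: [0.1, 0.5, -0.0]
grip_width: 0.0472
grip_force: 0.0
```

Run:
```python
from h import *
w=snap('wrist','w5');print(np.round(w['T'],3).tolist())
st=robot.get_state();print(st['eef_pos'],st['tool_rot'],st['grip_width'])
for x in (.4685,.5105,.5525,.5945): print(proj(w,[x,.2965,.13]))
```

```text
[[0.002, 0.947, 0.321, 0.438], [1.0, -0.002, -0.001, 0.295], [-0.0, 0.321, -0.947, 0.444], [0.0, 0.0, 0.0, 1.0]]
[0.52199212 0.29582535 0.28371571] [2.93090558e-03 3.14026673e+00 1.15336540e-03] 0.04704957674247337
[255.98352261 111.99746279]
[256.03000975 156.55437663]
[256.07274861 197.51863593]
[256.11217495 235.30791916]
```

View pics/w5.png

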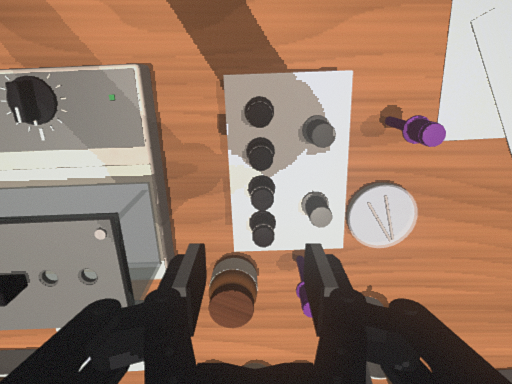

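The four probe heads are at (259,111), (260,153), (261,192) and (263,228). The plugs are at (320,131) and (317,208), the purple decoys at (430,130) and (305,298), and the jar at (232,290). I'll fit the heads and check the lid's port pixels.

```bash
cat >> h.py <<'E'
def probes(seeds):
    s=snap('wrist');im=s['pixels'];g=cv2.cvtColor(im,cv2.COLOR_RGB2GRAY)
    m=(g<62).astype(np.uint8)
    out=[]
    for u,v in seeds:
        sub=m[v-22:v+22,u-24:u+24]
        n,l,st,ce=cv2.connectedComponentsWithStats(cv2.morphologyEx(sub,cv2.MORPH_OPEN,np.ones((5,5))))
        i=1+np.argmin([np.hypot(*(ce[j]-[24,22])) for j in range(1,n)])
        x,y,w,h,a=st[i];x+=u-24;y+=v-22
        uc=x+(w-1)/2
        t=ray(s,uc,y-.5,.094);b=ray(s,uc,y+h-.5,.13);c=ray(s,uc,y+h/2,.094)
        print((x,y,w,h,a),'x_from_top',round(t[0]+.0155,4),'x_from_bot',round(b[0]-.012,4),'y',round(c[1],4))
        print('   width mm at .094:',round((ray(s,x+w-.5,y+h/2,.094)-ray(s,x-.5,y+h/2,.094))[1]*1e3,1))
    return s
E
python3 - <<'E'
from h import *
s=probes([(259,111),(260,153),(261,192),(263,228)])
for z,c in((.09,[(224,75),(352,70),(343.5,248),(234,251)]),):
    P=np.array([ray(s,*p,z) for p in c]);print(np.round(P,4)[:,:2].tolist(),P.mean(0),[round(float(np.linalg.norm(P[i]-P[i-1])),4) for i in range(4)])
n=np.array([np.cos(np.radians(92.5)),np.sin(np.radians(92.5))]);C=np.array([.6213,.0496])
for o in(.086,.048):print('port',proj(s,[*(C+n*o),.170]))
E
```

```text
(np.int32(248), np.int32(103), np.int32(24), np.int32(24), np.int32(447)) x_from_top 0.4779 x_from_bot 0.4697 y 0.3002
   width mm at .094: 24.8
(np.int32(250), np.int32(154), np.int32(9), np.int32(13), np.int32(96)) x_from_top 0.5309 x_from_bot 0.5083 y 0.2944
   width mm at .094: 9.7
(np.int32(256), np.int32(180), np.int32(8), np.int32(6), np.int32(46)) x_from_top 0.56 x_from_bot 0.5278 y 0.3004
   width mm at .094: 8.8
(np.int32(255), np.int32(217), np.int32(5), np.int32(5), np.int32(25)) x_from_top 0.6041 x_from_bot 0.5667 y 0.2977
   width mm at .094: 5.7
[[0.4358, 0.2645], [0.4314, 0.3928], [0.6313, 0.401], [0.6351, 0.2701]] [0.53339775 0.33209685 0.09      ] [0.1993, 0.1284, 0.2001, 0.1309]
port [ 87.52367881 276.30157151]
port [ 48.0938936  277.86849887]
```

Run:
```python
from h import *
s=snap('wrist');g=cv2.GaussianBlur(cv2.cvtColor(s['pixels'],cv2.COLOR_RGB2GRAY),(3,3),0)
for X,Y in((.4714,.2999),(.5134,.3014),(.5554,.3028),(.5974,.3043)):
    u,v=proj(s,[X,Y,.112]).astype(int);r=g[v-24:v+24,u-26:u+26]
    th,m=cv2.threshold(r,0,1,cv2.THRESH_BINARY_INV+cv2.THRESH_OTSU)
    n,l,st,ce=cv2.connectedComponentsWithStats(m);i=l[24,26];x,y,w,h,a=st[i];x+=u-26;y+=v-24;uc=x+(w-1)/2
    pr=[proj(s,[X-.0155,Y,.094]),proj(s,[X+.0155,Y,.094]),proj(s,[X+.012,Y,.13]),proj(s,[X,Y-.0155,.094]),proj(s,[X,Y+.0155,.094])]
    print(th,x,y,w,h,'pred vtop',pr[0][1].round(1),'vbot',max(pr[1][1],pr[2][1]).round(1),'u',pr[3][0].round(1),pr[4][0].round(1),'meas',y-.5,y+h-.5,x-.5,x+w-.5)
```

```text
108.0 244 96 30 32 pred vtop 95.9 vbot 128.4 u 244.2 274.3 meas 95.5 127.5 243.5 273.5
121.0 245 137 30 34 pred vtop 137.3 vbot 171.6 u 246.1 275.1 meas 136.5 170.5 244.5 274.5
146.0 248 175 27 43 pred vtop 175.6 vbot 211.4 u 247.7 275.6 meas 174.5 217.5 247.5 274.5
150.0 249 206 27 41 pred vtop 211.2 vbot 248.1 u 249.3 276.3 meas 205.5 246.5 248.5 275.5
```

The predicted and measured outlines agree to within 1 px. Probe b is at (0.5125, 0.3005); picking it.

Request:
send_rows:
  rows: [-0.0095,0.0047,-0.05,0,0,2,0.1,-0.0095,0.0047,-0.1,0,0,2,0.1,-0.0095,0.0047,-0.14,0,0,2,0.1,-0.0095,0.0047,-0.17,0,0,2,0.1,-0.0095,0.0047,-0.19,0,0,2,0.1,-0.0095,0.0047,-0.198,0,0,2,0.1,-0.0095,0.0047,-0.198,0,0,2,0.1,-0.0095,0.0047,-0.198,0,0,2,-1,-0.0095,0.0047,-0.198,0,0,2,-1,-0.0095,0.0047,-0.198,0,0,2,-1,-0.0095,0.0047,-0.198,0,0,2,-1,-0.0095,0.0047,-0.198,0,0,2,-1]
  squeeze: 40

```text
time_s: 24.82
eef_pos: [0.513, 0.3009, 0.0862]
tool_rot: [-0.053, 3.139, 0.002]
force: [-1.0, 0.7, 5.4]
grip_width: 0.0229
grip_force: 39.4
```

Request:
send_rows:
  rows: [0,0,0.03,0,0,0,-1,0,0,0.08,0,0,0,-1,0,0,0.13,0,0,0,-1,0,0,0.18,0,0,0,-1,0,0,0.22,0,0,-5,-1,0.01,-0.01,0.24,0,0,-13,-1,0.02,-0.03,0.24,0,0,-22,-1,0.035,-0.05,0.24,0,0,-31,-1,0.05,-0.075,0.24,0,0,-40,-1,0.065,-0.1,0.24,0,0,-49,-1,0.08,-0.125,0.24,0,0,-58,-1,0.09,-0.145,0.24,0,0,-67,-1,0.1,-0.16,0.24,0,0,-76,-1,0.1045,-0.1654,0.24,0,0,-85,-1,0.1045,-0.1654,0.23,0,0,-89.5,-1,0.1045,-0.1654,0.21,0,0,-89.5,-1,0.1045,-0.1654,0.19,0,0,-89.5,-1,0.1045,-0.1654,0.18,0,0,-89.5,-1,0.1045,-0.1654,0.18,0,0,-89.5,-1,0.1045,-0.1654,0.18,0,0,-89.5,-1]

```text
time_s: 27.32
eef_pos: [0.6172, 0.1348, 0.2657]
tool_rot: [2.173, 2.267, 0.002]
force: [0.0, -0.6, -1.5]
grip_width: 0.0225
grip_force: 39.7
```

Run:
```python
from h import *
w=snap('wrist','w6');s=snap('side');t=snap('top')
st=robot.get_state();p=st['eef_pos'];print(p,st['tool_rot'],st['force'],st['grip_width'])
cv2.imwrite('pics/s6.png',s['pixels'][:,:,::-1])
for S in(w,s):
  print('tip',proj(S,[p[0],p[1],p[2]-.076]),[proj(S,[x,y,.17]).round(1) for x,y in((.6175,.1355),(.6192,.0976),(.6234,.0016),(.6251,-.0363))])
# steel rod in side view: bright col search
c=s['pixels'];u,v=proj(s,[p[0],p[1],p[2]-.05]).astype(int);print(u,v,cv2.cvtColor(c,cv2.COLOR_RGB2GRAY)[v-20:v+35:4,u-9:u+10])
```

```text
[0.61711775 0.13481024 0.26576196] [2.17321622e+00 2.26746062e+00 2.09924817e-03] [-0.54601416  0.7184977  -0.79981539] 0.022764185583997336
tip [256.06868934 192.60164085] [array([256.4, 183.8]), array([256.5, 226.7]), array([256.5, 320.2]), array([256.5, 352.3])]
tip [232.11120344 197.14032832] [array([232.1, 204.1]), array([234.2, 195.9]), array([238.9, 177.3]), array([240.5, 170.7])]
231 187 [[147 130  93  47  43  45  42  45  45  46  45  46  42  45  55 114 148 151
  150]
 [149 149 149 152 144 123  88  70  70  71  69  89 117 126 117 101  83  82
   83]
 [151 151 151 150 151 145 122  93  95  92  91  75  54  56  54  51  60 115
  149]
 [133 133 133 133 134 131 120  92  93  94  92  77  53  54  54  49  47  87
  122]
 [134 133 135 135 134 133 120  93  93  94  92  76  47  43  43  43  52  82
  118]
 [133 135 133 135 133 136 121  97  96  99  96  79  49  47  43  47 101 135
  136]
 [134 134 134 134 135 133 121  99 100 101  97  82  53  48  52  69 108 134
  133]
 [131 135 133 134 134 133 125 106 102 101 101  94  95 107 128 132 135 134
  135]
 [134 136 133 135 136 136 135 134 128 117 120 104  99 106  82  79  79  85
   85]
 [100 117 122 100  99  98  92  83  81  80  81  86  97  97  97  99  97 100
   97]
 [ 99  99  99  99  98 101  99 109 116 115 109  97  97  99  99  99 100  98
   97]
 [124  96  92  93  95  93  96  94  96  95  96  97  95  97  99  98  99  97
  101]
 [ 70  73  70  64  58  52  57  57  61  69  71  68  72  73  73  74  72  69
   66]
 [167 167 167 168 167 166 154 122 110 111 117 114 111 112 111 109 108 109
  106]]
```

In the side view the rod (u≈230.5) and the port (u≈230.5) line up, with the same bias against prediction. I'll insert slowly.

Request:
send_rows:
  rows: [0.0005,0.0007,-0.005,0,0,0,-1,0.0005,0.0007,-0.01,0,0,0,-1,0.0005,0.0007,-0.014,0,0,0,-1,0.0005,0.0007,-0.018,0,0,0,-1,0.0005,0.0007,-0.022,0,0,0,-1,0.0005,0.0007,-0.026,0,0,0,-1,0.0005,0.0007,-0.03,0,0,0,-1,0.0005,0.0007,-0.03,0,0,0,-1]

```text
time_s: 28.48
eef_pos: [0.6172, 0.1358, 0.2345]
tool_rot: [-2.173, -2.268, -0.0]
force: [1.0, 1.3, 0.0]
grip_width: 0.0227
grip_force: 39.7
```

Request:
send_rows:
  rows: [0,0,-0.01,0,0,0,-1,0,0,-0.02,0,0,0,-1,0,0,-0.03,0,0,0,-1,0,0,-0.04,0,0,0,-1,0,0,-0.05,0,0,0,-1,0,0,-0.058,0,0,0,-1,0,0,-0.063,0,0,0,-1,0,0,-0.066,0,0,0,-1,0,0,-0.068,0,0,0,-1,0,0,-0.068,0,0,0,-1]

```text
time_s: 29.72
eef_pos: [0.6168, 0.1352, 0.1667]
tool_rot: [-2.174, -2.268, 0.002]
force: [1.2, 1.7, -0.3]
grip_width: 0.0226
grip_force: 39.7
```

Request:
send_rows:
  rows: [0,0,-0.001,0,0,0,-1,0,0,-0.002,0,0,0,-1,0,0,-0.002,0,0,0,-1]

```text
time_s: 30.1
eef_pos: [0.617, 0.1352, 0.1661]
tool_rot: [-2.174, -2.268, -0.0]
force: [-1.7, 1.4, 6.1]
grip_width: 0.0228
grip_force: 40.4
```

Seated, with contact at exactly 80 mm below the pick height. I'll release and fetch probe c at (0.5545, 0.3022).

Request:
send_rows:
  rows: [0,0,0.001,0,0,0,0.1,0,0,0.001,0,0,0,0.1,0,0,0.001,0,0,0,0.1,0,0,0.03,0,0,0,0.1,0,0,0.08,0,0,0,0.1,-0.003,0.01,0.12,0,0,9,0.1,-0.01,0.03,0.12,0,0,18,0.1,-0.02,0.055,0.12,0,0,27,0.1,-0.03,0.08,0.12,0,0,36,0.1,-0.04,0.105,0.12,0,0,45,0.1,-0.05,0.13,0.12,0,0,54,0.1,-0.06,0.15,0.12,0,0,63,0.1,-0.063,0.166,0.12,0,0,72,0.1,-0.063,0.1664,0.12,0,0,81,0.1,-0.063,0.1664,0.11,0,0,89.5,0.1,-0.063,0.1664,0.06,0,0,89.5,0.1,-0.063,0.1664,0.02,0,0,89.5,0.1,-0.063,0.1664,0.02,0,0,89.5,0.1]

```text
time_s: 32.35
eef_pos: [0.552, 0.3, 0.1813]
tool_rot: [0.052, -3.134, 0.008]
force: [-0.4, 0.2, 0.7]
grip_width: 0.0469
grip_force: 0.0
```

Run:
```python
from h import *
s=snap('wrist');st=robot.get_state();print(st['eef_pos'],st['time_s'],st['grip_width'])
g=cv2.GaussianBlur(cv2.cvtColor(s['pixels'],cv2.COLOR_RGB2GRAY),(3,3),0)
for X,Y in((.4706,.2992),(.5545,.3022),(.5968,.3037)):
    u,v=proj(s,[X,Y,.112]).astype(int);r=g[max(v-40,0):v+40,u-45:u+45];oy=max(v-40,0)
    print('pred',proj(s,[X-.0155,Y,.094])[1],proj(s,[X+.012,Y,.13])[1],proj(s,[X,Y-.0155,.094])[0],proj(s,[X,Y+.0155,.094])[0])
    if r.size==0: continue
    th,m=cv2.threshold(r,0,1,cv2.THRESH_BINARY_INV+cv2.THRESH_OTSU);n,l,st,ce=cv2.connectedComponentsWithStats(m);x,y,w,h,a=st[l[v-oy,45]];print('  meas',y+oy-.5,y+oy+h-.5,x+u-45.5,x+u-45.5+w)
t=snap('side')
cv2.imwrite('pics/s7.png',t['pixels'][:,:,::-1])
```

```text
[0.5538601  0.30130122 0.1840891 ] 32.4 0.04688230942250672
pred 58.706913326396034 102.69554051718933 237.0463630875146 280.6507105085859
  meas 60.5 106.5 237.5 281.5
pred 175.0378758724785 226.8768107117476 239.06890047293987 278.32005057178344
  meas 166.5 240.5 212.5 288.5
pred 225.15280315274669 279.4237986055395 239.92767784844997 277.29787405846895
  meas 211.5 291.5 212.5 302.5
```

Request:
send_rows:
  rows: [0,0,-0.03,0,0,0,0.1,0,0,-0.06,0,0,0,0.1,0,0,-0.085,0,0,0,0.1,0,0,-0.1,0,0,0,0.1,0,0,-0.1,0,0,0,0.1,0,0,-0.1,0,0,0,-1,0,0,-0.1,0,0,0,-1,0,0,-0.1,0,0,0,-1,0,0,-0.1,0,0,0,-1,0,0,-0.1,0,0,0,-1]

```text
time_s: 33.7
eef_pos: [0.5554, 0.3027, 0.0866]
tool_rot: [-0.053, 3.138, 0.003]
force: [-0.2, 0.4, 6.3]
grip_width: 0.0223
grip_force: 39.4
```

Request:
send_rows:
  rows: [0,0,0.03,0,0,0,-1,0,0,0.08,0,0,0,-1,0,0,0.13,0,0,0,-1,0,0,0.18,0,0,0,-1,0,0,0.22,0,0,-5,-1,0.005,-0.01,0.25,0,0,-13,-1,0.01,-0.03,0.25,0,0,-22,-1,0.02,-0.055,0.25,0,0,-31,-1,0.03,-0.085,0.25,0,0,-40,-1,0.04,-0.115,0.25,0,0,-49,-1,0.05,-0.145,0.25,0,0,-58,-1,0.06,-0.175,0.25,0,0,-67,-1,0.0647,-0.195,0.25,0,0,-76,-1,0.0647,-0.2043,0.25,0,0,-85,-1,0.0647,-0.2043,0.23,0,0,-89.5,-1,0.0647,-0.2043,0.21,0,0,-89.5,-1,0.0647,-0.2043,0.19,0,0,-89.5,-1,0.0647,-0.2043,0.18,0,0,-89.5,-1,0.0647,-0.2043,0.18,0,0,-89.5,-1,0.0647,-0.2043,0.18,0,0,-89.5,-1]

```text
time_s: 36.2
eef_pos: [0.6194, 0.0976, 0.2657]
tool_rot: [2.173, 2.267, 0.002]
force: [0.6, 0.6, -0.2]
grip_width: 0.0227
grip_force: 39.6
```

Run:
```python
from h import *
st=robot.get_state();print(st['eef_pos'],st['force'])
s=snap('wrist','w8');g=cv2.cvtColor(s['pixels'],cv2.COLOR_RGB2GRAY)
# remaining ports as blobs near prediction
for x,y in((.6175,.1355),(.6234,.0016),(.6251,-.0363)): print(proj(s,[x,y,.17]).round(1))
t=snap('side');G=cv2.cvtColor(t['pixels'],cv2.COLOR_RGB2GRAY)
for x,y in((.6175,.1355),(.6192,.0976),(.6234,.0016),(.6251,-.0363)): print('side',proj(t,[x,y,.17]).round(1),proj(t,[x,y,.21]).round(1))
u,v=proj(t,[.6192,.0976,.17]).astype(int);print(u,v);print(G[v-14:v+10:2,u-10:u+11])
```

```text
[0.61940347 0.09761989 0.2657477 ] [ 0.61167702  0.58634718 -0.15898227]
[255.7 137.8]
[255.8 286.2]
[255.9 320.8]
side [232.1 204.1] [231.7 190.2]
side [234.2 195.9] [233.8 182.3]
side [238.9 177.3] [238.6 164.3]
side [240.5 170.7] [240.3 158. ]
234 195
[[133 133 132 133 134 134 122  98  99 101  96  77  44  42  45  89 125 131
  131 134 133]
 [133 135 132 134 133 134 121  96  96  98  93  77  46  44  50  83 119 132
  134 133 135]
 [134 135 131 133 133 133 122  97  97 100  96  78  46  40  55 105 132 131
  134 134 132]
 [133 134 132 133 133 132 119  92  92  96  97  79  45  48  89 125 133 131
  131 134 135]
 [133 133 131 108  67  48  52  49  48  50  48  51  46  57  87 118 133 132
  131 133 135]
 [134 133 113  56  49  49  48  48  51  45  46  47  48  62  98 102  77  78
   99 115 117]
 [141 141 117  54  51  47  48  48  51  46  47  51  75  84  87  89  91  95
   96  91  85]
 [ 96 113 115  76  71  73  75  74  78  76  86  85  75  94  98  97  99  99
   97  97  97]
 [ 98  97  87  51  42  51  44  46  50  47  46  47  65  86  98  99  98  99
   99  96  98]
 [ 98  97  86  57  44  48  49  48  48  44  51  48  67  90  98  97  99  98
   98  97  96]
 [133  99  78  50  45  44  49  47  45  49  52  45  53  74  92  96  94  99
   98  97  98]
 [139 106  63  49  51  50  50  48  49  50  43  48  48  51  77  97  96  99
   97  97  95]]
```

Request:
send_rows:
  rows: [0,0,-0.006,0,0,0,-1,0,0,-0.012,0,0,0,-1,0,0,-0.017,0,0,0,-1,0,0,-0.021,0,0,0,-1,0,0,-0.025,0,0,0,-1,0,0,-0.03,0,0,0,-1,0,0,-0.03,0,0,0,-1]

```text
time_s: 37.17
eef_pos: [0.6186, 0.0976, 0.2343]
tool_rot: [-2.173, -2.268, 0.001]
force: [-0.2, 0.6, -0.2]
grip_width: 0.0227
grip_force: 39.6
```

Request:
send_rows:
  rows: [0,0,-0.01,0,0,0,-1,0,0,-0.02,0,0,0,-1,0,0,-0.03,0,0,0,-1,0,0,-0.04,0,0,0,-1,0,0,-0.05,0,0,0,-1,0,0,-0.058,0,0,0,-1,0,0,-0.063,0,0,0,-1,0,0,-0.066,0,0,0,-1,0,0,-0.068,0,0,0,-1,0,0,-0.07,0,0,0,-1,0,0,-0.07,0,0,0,-1]

```text
time_s: 38.55
eef_pos: [0.6192, 0.0977, 0.1666]
tool_rot: [2.173, 2.268, 0.002]
force: [-1.8, -0.5, 4.5]
grip_width: 0.0224
grip_force: 40.3
```

Seated. Next is probe d at (0.5968, 0.3037).

Request:
send_rows:
  rows: [0,0,0.001,0,0,0,0.1,0,0,0.001,0,0,0,0.1,0,0,0.001,0,0,0,0.1,0,0,0.03,0,0,0,0.1,0,0,0.08,0,0,0,0.1,0,0.01,0.12,0,0,9,0.1,-0.002,0.03,0.12,0,0,18,0.1,-0.004,0.06,0.12,0,0,27,0.1,-0.008,0.09,0.12,0,0,36,0.1,-0.012,0.12,0.12,0,0,45,0.1,-0.016,0.15,0.12,0,0,54,0.1,-0.02,0.18,0.12,0,0,63,0.1,-0.0224,0.2,0.12,0,0,72,0.1,-0.0224,0.2058,0.12,0,0,81,0.1,-0.0224,0.2058,0.11,0,0,89.5,0.1,-0.0224,0.2058,0.07,0,0,89.5,0.1,-0.0224,0.2058,0.05,0,0,89.5,0.1,-0.0224,0.2058,0.05,0,0,89.5,0.1]

```text
time_s: 40.8
eef_pos: [0.5954, 0.3025, 0.2126]
tool_rot: [0.053, -3.137, 0.004]
force: [-0.9, -0.0, 1.0]
grip_width: 0.0469
grip_force: 0.0
```

Request:
send_rows:
  rows: [0,0,-0.03,0,0,0,0.1,0,0,-0.06,0,0,0,0.1,0,0,-0.09,0,0,0,0.1,0,0,-0.115,0,0,0,0.1,0,0,-0.13,0,0,0,0.1,0,0,-0.13,0,0,0,0.1,0,0,-0.13,0,0,0,-1,0,0,-0.13,0,0,0,-1,0,0,-0.13,0,0,0,-1,0,0,-0.13,0,0,0,-1,0,0,-0.13,0,0,0,-1]

```text
time_s: 42.18
eef_pos: [0.5976, 0.3041, 0.0866]
tool_rot: [-0.053, 3.138, 0.003]
force: [1.0, 1.3, 5.6]
grip_width: 0.0229
grip_force: 39.6
```

Run:
```python
from h import *
# ports -48,-86 checked in the free lid view w4 (pose of that call: tool at same yaw); use top camera now for lid corners
t=snap('top','t9');g=cv2.cvtColor(t['pixels'],cv2.COLOR_RGB2GRAY)
for x,y in((.6175,.1355),(.6192,.0976),(.6234,.0016),(.6251,-.0363)):
    p=proj(t,[x,y,.17]);u,v=p.round().astype(int);print(p.round(1));print(g[v-4:v+5,u-5:u+6]) if y<.01 else None
```

```text
[213.1 181.9]
[223.7 181.6]
[250.6 180.8]
[[130 130 130 131 127 125 126 132 129 129 131]
 [128 131 129 128 122 111 114 125 130 130 132]
 [118 128 127 119 116 108 102 115 131 131 131]
 [111 119 124 125 144 143 130 117 130 131 130]
 [111 121 124 124 143 145 129 108 124 131 130]
 [117 122 125 124 137 137 127 114 132 131 129]
 [130 130 130 127 116 121 123 123 131 131 131]
 [130 131 130 132 131 130 131 130 130 130 131]
 [132 128 130 129 130 132 131 130 130 131 130]]
[261.2 180.5]
[[130 129 130 129 131 130 131 131 131 132 129]
 [131 129 129 130 126 124 124 127 130 132 130]
 [132 128 131 127 117 104 105 118 127 132 130]
 [131 130 129 119 109 122 121 112 109 131 129]
 [130 129 124 119 133 143 144 125 106 131 130]
 [130 130 125 116 131 143 138 127 120 131 130]
 [129 131 130 125 123 137 125 114 126 131 131]
 [131 131 130 131 127 119 112 117 133 131 133]
 [131 129 130 131 131 130 130 130 130 130 131]]
```

Request:
send_rows:
  rows: [0,0,0.03,0,0,0,-1,0,0,0.08,0,0,0,-1,0,0,0.13,0,0,0,-1,0,0,0.18,0,0,0,-1,0,0,0.22,0,0,-5,-1,0,-0.01,0.25,0,0,-13,-1,0.003,-0.03,0.25,0,0,-22,-1,0.006,-0.06,0.25,0,0,-31,-1,0.01,-0.1,0.25,0,0,-40,-1,0.014,-0.14,0.25,0,0,-49,-1,0.018,-0.18,0.25,0,0,-58,-1,0.022,-0.22,0.25,0,0,-67,-1,0.025,-0.26,0.25,0,0,-76,-1,0.0266,-0.29,0.25,0,0,-85,-1,0.0266,-0.3018,0.25,0,0,-89.5,-1,0.0266,-0.3018,0.22,0,0,-89.5,-1,0.0266,-0.3018,0.19,0,0,-89.5,-1,0.0266,-0.3018,0.18,0,0,-89.5,-1,0.0266,-0.3018,0.18,0,0,-89.5,-1,0.0266,-0.3018,0.18,0,0,-89.5,-1]

```text
time_s: 44.72
eef_pos: [0.6239, 0.0015, 0.2662]
tool_rot: [2.172, 2.267, 0.003]
force: [0.4, -0.8, -0.9]
grip_width: 0.0228
grip_force: 39.7
```

Request:
send_rows:
  rows: [0,0,-0.006,0,0,0,-1,0,0,-0.012,0,0,0,-1,0,0,-0.017,0,0,0,-1,0,0,-0.021,0,0,0,-1,0,0,-0.025,0,0,0,-1,0,0,-0.03,0,0,0,-1,0,0,-0.03,0,0,0,-1]

```text
time_s: 45.6
eef_pos: [0.6229, 0.0016, 0.2344]
tool_rot: [-2.173, -2.268, 0.001]
force: [1.4, 1.1, -0.8]
grip_width: 0.0226
grip_force: 39.7
```

In the hole without force; continuing.

Request:
send_rows:
  rows: [0,0,-0.01,0,0,0,-1,0,0,-0.02,0,0,0,-1,0,0,-0.03,0,0,0,-1,0,0,-0.04,0,0,0,-1,0,0,-0.05,0,0,0,-1,0,0,-0.058,0,0,0,-1,0,0,-0.063,0,0,0,-1,0,0,-0.066,0,0,0,-1,0,0,-0.068,0,0,0,-1,0,0,-0.07,0,0,0,-1,0,0,-0.07,0,0,0,-1]

```text
time_s: 46.98
eef_pos: [0.6233, 0.0016, 0.1665]
tool_rot: [2.173, 2.268, 0.002]
force: [-2.5, 0.4, 5.6]
grip_width: 0.0227
grip_force: 40.4
```

Request:
send_rows:
  rows: [0,0,0.001,0,0,0,0.1,0,0,0.001,0,0,0,0.1,0,0,0.001,0,0,0,0.1,0,0,0.03,0,0,0,0.1,0,0,0.08,0,0,0,0.1,-0.01,0.02,0.12,0,0,9,0.1,-0.025,0.05,0.12,0,0,18,0.1,-0.045,0.09,0.12,0,0,27,0.1,-0.065,0.13,0.12,0,0,36,0.1,-0.085,0.17,0.12,0,0,45,0.1,-0.105,0.21,0.12,0,0,54,0.1,-0.125,0.25,0.12,0,0,63,0.1,-0.145,0.28,0.12,0,0,72,0.1,-0.1528,0.2973,0.12,0,0,81,0.1,-0.1528,0.2973,0.11,0,0,89.5,0.1,-0.1528,0.2973,0.07,0,0,89.5,0.1,-0.1528,0.2973,0.05,0,0,89.5,0.1,-0.1528,0.2973,0.05,0,0,89.5,0.1]

```text
time_s: 49.22
eef_pos: [0.4694, 0.298, 0.2132]
tool_rot: [0.053, -3.138, 0.004]
force: [0.3, 0.1, 0.0]
grip_width: 0.0469
grip_force: 0.0
```

Request:
send_rows:
  rows: [0,0,-0.03,0,0,0,0.1,0,0,-0.06,0,0,0,0.1,0,0,-0.09,0,0,0,0.1,0,0,-0.115,0,0,0,0.1,0,0,-0.13,0,0,0,0.1,0,0,-0.13,0,0,0,0.1,0,0,-0.13,0,0,0,-1,0,0,-0.13,0,0,0,-1,0,0,-0.13,0,0,0,-1,0,0,-0.13,0,0,0,-1,0,0,-0.13,0,0,0,-1]

```text
time_s: 50.6
eef_pos: [0.4712, 0.2997, 0.0862]
tool_rot: [-0.053, 3.139, 0.003]
force: [-0.5, -0.2, 6.8]
grip_width: 0.0228
grip_force: 39.4
```

Request:
send_rows:
  rows: [0,0,0.03,0,0,0,-1,0,0,0.08,0,0,0,-1,0,0,0.13,0,0,0,-1,0,0,0.18,0,0,0,-1,0,0,0.22,0,0,-5,-1,0.01,-0.015,0.25,0,0,-13,-1,0.025,-0.045,0.25,0,0,-22,-1,0.04,-0.08,0.25,0,0,-31,-1,0.055,-0.115,0.25,0,0,-40,-1,0.07,-0.15,0.25,0,0,-49,-1,0.088,-0.19,0.25,0,0,-58,-1,0.106,-0.23,0.25,0,0,-67,-1,0.124,-0.27,0.25,0,0,-76,-1,0.142,-0.31,0.25,0,0,-85,-1,0.1545,-0.3352,0.25,0,0,-89.5,-1,0.1545,-0.3352,0.22,0,0,-89.5,-1,0.1545,-0.3352,0.19,0,0,-89.5,-1,0.1545,-0.3352,0.18,0,0,-89.5,-1,0.1545,-0.3352,0.18,0,0,-89.5,-1,0.1545,-0.3352,0.18,0,0,-89.5,-1]

```text
time_s: 53.1
eef_pos: [0.6256, -0.0364, 0.2663]
tool_rot: [2.172, 2.267, 0.003]
force: [0.4, -0.4, -0.8]
grip_width: 0.023
grip_force: 39.7
```

Request:
send_rows:
  rows: [0,0,-0.006,0,0,0,-1,0,0,-0.012,0,0,0,-1,0,0,-0.017,0,0,0,-1,0,0,-0.021,0,0,0,-1,0,0,-0.025,0,0,0,-1,0,0,-0.03,0,0,0,-1,0,0,-0.03,0,0,0,-1]

```text
time_s: 53.98
eef_pos: [0.6247, -0.0362, 0.2344]
tool_rot: [-2.173, -2.268, 0.0]
force: [0.4, -0.2, -0.9]
grip_width: 0.0227
grip_force: 39.7
```

Request:
send_rows:
  rows: [0,0,-0.01,0,0,0,-1,0,0,-0.02,0,0,0,-1,0,0,-0.03,0,0,0,-1,0,0,-0.04,0,0,0,-1,0,0,-0.05,0,0,0,-1,0,0,-0.058,0,0,0,-1,0,0,-0.063,0,0,0,-1,0,0,-0.066,0,0,0,-1,0,0,-0.068,0,0,0,-1,0,0,-0.07,0,0,0,-1,0,0,-0.07,0,0,0,-1]

```text
time_s: 55.35
eef_pos: [0.6251, -0.0363, 0.1662]
tool_rot: [2.173, 2.268, 0.002]
force: [-0.2, 1.0, 5.0]
grip_width: 0.0225
grip_force: 40.3
```

Request:
send_rows:
  rows: [0,0,0.001,0,0,0,0.1,0,0,0.001,0,0,0,0.1,0,0,0.001,0,0,0,0.1,0,0,0.03,0,0,0,0.1,0,0,0.08,0,0,0,0.1,0,0,0.14,0,0,0,0.1,0,-0.05,0.2,0,0,0,0.1,0,-0.1,0.2,0,0,0,0.1,0,-0.15,0.2,0,0,0,0.1,0,-0.2,0.2,0,0,0,0.1,0,-0.2,0.2,0,0,0,0.1,0,-0.2,0.2,0,0,0,0.1]

```text
time_s: 56.85
eef_pos: [0.6249, -0.2357, 0.3644]
tool_rot: [-2.173, -2.267, -0.001]
force: [0.3, 0.6, 0.9]
grip_width: 0.047
grip_force: 0.0
```

Run:
```python
from h import *
s=snap('side');t=snap('top');st=robot.get_state();print(st['time_s'],st['force'])
a=cv2.resize(s['pixels'][130:290,190:350],(400,400),interpolation=cv2.INTER_CUBIC);b=cv2.resize(t['pixels'][145:245,190:290],(400,400),interpolation=cv2.INTER_CUBIC)
cv2.imwrite('pics/fin.png',np.hstack([a,b])[:,:,::-1])
for x,y in((.6175,.1355),(.6192,.0976),(.6234,.0016),(.6251,-.0363)): print(proj(s,[x,y,.21]).round(1),proj(t,[x,y,.21]).round(1))
```

```text
56.95 [0.24488994 0.279775   0.3816814 ]
[231.7 190.2] [212.1 180.9]
[233.8 182.3] [223.  180.6]
[238.6 164.3] [250.6 179.8]
[240.3 158. ] [261.5 179.5]
```

View pics/fin.png

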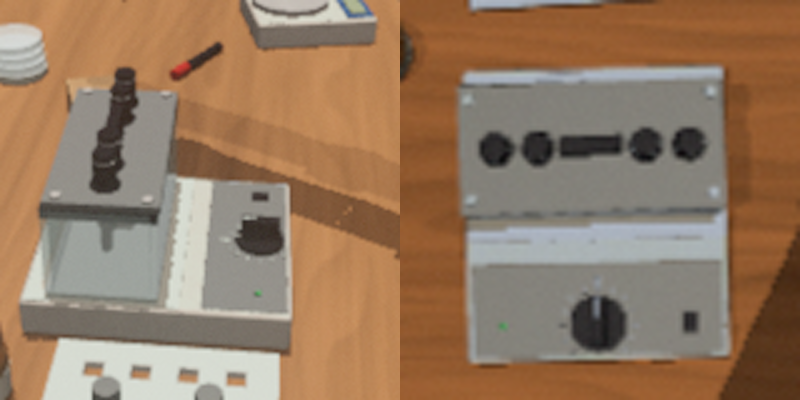

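The final picture shows all four probes upright in the ports, the top-view heads at (496,149), (538,149), (645,144) and (688,143), the lid flush and the knob pointer at zero. The rack's probe slots are empty. Handing in.

```bash
python3 -c "
from station import robot
print(robot.sign_off())"
```

```text
the job is handed in; nothing more can be done
None
```

I turned the knob to zero, pressed the lid home, seated all four probes in the four ports (so no plugs were needed), and handed the job in at about 57 s; the sign-off returned no verdict.

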